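# Take the hanger hook off its plate and bin the two parts

## Robot

A 6-joint arm with a two-finger parallel gripper is mounted at the origin on the work surface. World frame = base frame: x ahead of the robot, y to its left, z up, the work surface at z = 0. Lengths are in mm, angles in rad, forces in N, time in s.
With the tool pointing down it reaches from about 325 to 900 mm from the base axis. Payload 3.5 kg.
Tool frame: the origin (TCP) lies midway between the tips of the shut fingers; the grasp point (between the pads) lies 19 mm behind it; z points along the fingers, x is the direction in which the jaws open and shut, and the axes are right-handed (so a half turn about z gives the same grasp; the last joint's range is limited). The gripper opens to 85 mm and grips with 20 to 120 N. Pads are 22 mm wide; open, the fingers measure 114 mm over their backs; the gripper's body (76 mm by 85 mm) begins 54 mm behind the grasp point. The pads swing forward as they close: fully open they stand 13 mm farther back than shut.
Start: joints at [-1.375, 0.276, -0.026, 1.268, 0, 1.467], TCP at [183.971, -597.308, 231.313] pointing down, gripper open.
Joint ranges: [-3.12, 3.12], [-0.85, 1.88], [-1.08, 1.24], [-1.95, 2.15], [-1.57, 1.53], [-3.14, 3.14]. Speed limits (rad/s): [2.57, 2.57, 3.14, 3.14, 3.14, 3.14].

## Interface

Orientations are given as a unit quaternion [x, y, z, w].
In Python, from bench import arm gives the robot as it stands.
- The arm moves only by the tool step_arm, never from a script. Its argument "moves" is a list of rows, each a list of 7 numbers: the shift along the tool's x, y, z in m, then the turn, a rotation vector about the tool's x, y, z in degrees, then the finger opening in m, from 0 to 0.0854. A call has 1 to 8 rows; each row is the pose to reach, as a shift and turn from the pose measured when the call began, along the tool's axes at that moment; what a row does not reach only later rows make up. A row lasts 1/12 s, in which the tool goes at most 41.7 mm and 7.16 degrees, less where a joint would pass 70% of its speed; a pose out of reach is approached as far as the arm can. A call with a gripper value outside its range is refused whole. The fingers move at their own pace and stop on an object; "force" is the grip in N (left out, the last holds). Time passes only in rows, so rows that repeat a pose let the fingers close. It gives the time, the measured TCP pose, the force and the opening at its end, in the units of the state.
- arm.read_state(): the state, without advancing time (a new reading comes with each control period).
- arm.camera(name): name is "side" or "top"; returns a dict with "frame" (480x640x3 uint8, red, green, blue), "range_z" (480x640 float32, mm along the optical axis (not along the pixel's ray), 0 where there is no reading), "mtx" (3x3 intrinsics, pixels), "eye" and "rotation" of the camera in the world. Camera axes: x right, y up, looking along -z (the intrinsics and any distortion apply to the point x, -y, -z); pixel columns grow to the right and rows downward; lengths in mm; the calibration is good to about 2 mm. A picture is of the moment at which its call begins.
- arm.finish_job(): hands the job in, once; it reports no verdict.
The state is a dict: "clock": time; "joint_positions": joint angles; "joint_velocities": joint speeds; "joint_torque": joint torques, N m; "tool_pos": TCP position; "tool_rot": TCP orientation; "ft_force": force on the tool from outside, world axes, zero at the start; "torque": the same for the moment, N m; "opening": finger opening in mm.
Only numpy, scipy, OpenCV 4.12 (cv2) and the standard library are available. Lean on these libraries where they do the work, as an engineer would, in place of code of your own. Each camera call takes 0.05 s, during which the arm holds its last target.

## Task

One hanger hook is still hooked over the bridge of a hanger plate: lift and turn it until its narrow mouth slips off the bridge, easing it rather than forcing it and leaving the plate standing on the bench. Then put the hook in the wooden bin that holds the other hook, and the plate, base down, in the bin that holds the other plate. Set them down rather than dropping them, and leave everything else on the bench where it is.

Things in the scene. Friction and masses are not known exactly. Their poses are not given: they have to be found in the camera images.
- hook: Steel hook of 8 mm round bar, 163 mm long, 0.125 kg, hooked on the plate. Origin on the axis of its straight shank (x -18 to 82 mm), at the best place to grip. +x end: ring curling to -z. -x end: flat triangular eye in the x-y plane, 44 mm wide. At the start the ring hangs over the bridge, the eye rests on the bench on the robot's side, x points up at about 32 deg, y level.
- ring (a point): Centre of the hook's ring (x 82, z -17 mm in the hook's frame). The bar curls round it in the x-z plane: centre-line radius 17, clear inside 26 mm, out to x 99, down to z -34, back up at x 52 to a square turned-in nose, x 49 to 63, z -19 to -12 mm, whose end face catches the strap if the hook is held too high. Mouth between nose and shank opens to -x, 8 mm high (z -4 to -12 mm).
- eye (a point): Middle of the cross bar of the hook's triangular eye, at x = -56 mm in the hook's frame.
- plate: Steel hanger plate, 0.62 kg, loose on the bench. Base 70 (x) x 120 (y) x 8 mm; origin at the centre of its underside, z up. Amid it stands a bridge of flat bar: two legs, 20 mm wide along x, 5 mm thick, outer faces 46 mm apart along y (a good grasp), 36 mm clear between, and a level strap across their tops.
- bridge (a point): Centre of the strap, 68 mm above the plate's underside; strap 20 mm wide along plate x, 6 mm thick. It passes the hook's mouth only nearly edge-on: shank about level over the strap, at most 2 mm clear above it, then the hook moved along its own +x by 43 to 52 mm from where the ring is centred on the strap, then up.
- bin_hooks: Open wooden bin, fixed, 220 x 220 x 50 mm outside, walls and floor 8 mm, that holds the other hook; origin at the centre of its underside. The free half is the one at its -x side. Either bin may be on the left or the right.
- bin_plates: Open wooden bin of the same size, fixed, that holds the other plate; origin at the centre of its underside. The free half is the one at its -x side.
- spare_hook: The other hook, same shape, lying in its bin, ring up, along the bin's y in its +x half, 38 mm high.
- spare_plate: The other plate, same shape, lying in its bin, 120 mm side along the bin's y, in its +x half, 71 mm high.
- glue: Bystander: white glue bottle, 60 mm across, 190 mm high, upright; origin under its centre.
- square: Bystander: steel carpenter's square lying flat, an L with legs of 200 and 100 mm, 32 mm wide, 4 mm thick; origin under its corner.
- sanding_block: Bystander: cork sanding block, 110 x 62 x 28 mm; origin under its centre.
- offcut: Bystander: wood offcut, 150 x 70 x 22 mm; origin under its centre.
- pencil: Bystander: carpenter's pencil lying flat, 178 mm long, 8 mm thick; origin under its middle.
- screw_jar: Bystander: glass jar of 70 mm, 95 mm high, steel lid; origin under its centre.
Not all that is in view belongs to the job. Leave any purple look-alike of the spare_hook alone.

How it is judged:
By the outcome, as a careful person would: the job done as asked, in the order asked, and still so for the second after the job is handed in, with the robot touching nothing.
It also fails if it takes over 67 s, if anything falls off the work surface, if the arm or the gripper's body presses on something with over 40 N, if the wrist force passes 120 N, or if a joint passes its speed limit or range.

## Working session

There is one attempt and no reset: what is moved stays moved. The work goes in short steps, Python scripts to look and compute and a tool call to move; the robot and the scene stay as the last step left them, time stands still between calls to the robot, and variables do not carry over. Pictures are saved under pics/ and viewed, and the job is handed in when it is done.

Besides the shell and the picture viewer there is one more tool, called as a command line: name --pt "numbers of a row" for each row, then --argument value for the rest. step_arm: Moves the arm, as the interface text tells. Its arguments: {"type":"object","properties":{"moves":{"type":"array"},"force":{"type":"number"}},"required":["moves"]}

```bash
ls; mkdir -p pics
python3 - <<'E'
from bench import arm
import cv2,numpy as np
print(arm.read_state())
for n in("side","top"):
    c=arm.camera(n); np.savez('pics/'+n+'0.npz',**c)
    cv2.imwrite(f'pics/{n}0.png',c['frame'][:,:,::-1]); print(n,c['mtx'],c['eye'],c['rotation'],[k for k in c])
E
```

```text
pics
{'clock': 0.0, 'joint_positions': array([-1.37539855e+00,  2.77163934e-01, -2.78912843e-02,  1.26799462e+00,
        1.42228672e-06,  1.46739555e+00]), 'joint_velocities': array([-0.0009267 , -0.00080177, -0.00085151,  0.00243625, -0.00094041,
       -0.00025941]), 'joint_torque': array([-7.75608714e-04, -4.45508873e+01,  2.95202100e+01,  1.66129810e-02,
       -2.08004608e-04,  1.75106334e-05]), 'tool_pos': array([ 183.82081379, -596.54058023,  230.13558912]), 'tool_rot': array([ 8.04478268e-01, -5.93981016e-01, -8.32052102e-04, -7.59785070e-04]), 'ft_force': array([-0.02725265,  0.67344733, -0.5671417 ]), 'torque': array([ 0.0266537 ,  0.04921185, -0.02909432]), 'opening': 85.1303105092882}
side [[544.11308775   0.         320.7458259 ]
 [  0.         544.11308775 244.92740923]
 [  0.           0.           1.        ]] [569.62146166 710.19161516 982.9135227 ] [ 0.00105103  0.35411601  0.9351533  -0.00943719] ['frame', 'range_z', 'mtx', 'eye', 'rotation']
top [[577.89576935   0.         321.42811796]
 [  0.         577.89576935 239.1032588 ]
 [  0.           0.           1.        ]] [ 429.33644334  -86.59641855 1474.6072487 ] [ 0.03120542 -0.0380207  -0.6970071   0.71537525] ['frame', 'range_z', 'mtx', 'eye', 'rotation']
```

View pics/side0.png

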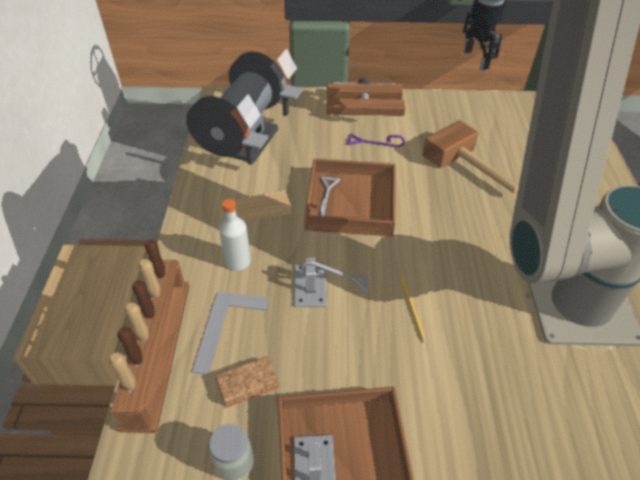

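View pics/top0.png

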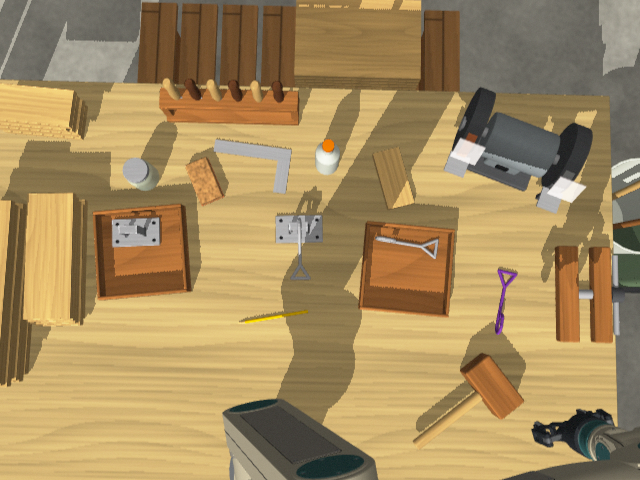

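The hanging hook is at about (300,250) in the top view. The hooks bin is at (407,268), the plates bin at (141,250), and a purple decoy lies on the bench at (503,300). Next I'll enlarge the crops and measure.

```bash
cat > h.py <<'E'
import numpy as np,cv2
from scipy.spatial.transform import Rotation as R
def load(n): 
    d=np.load(f'pics/{n}.npz'); return {k:d[k] for k in d}
def cloud(c):
    v,u=np.mgrid[0:480,0:640]; z=c['range_z'].astype(float); K=c['mtx']
    p=np.stack([(u-K[0,2])/K[0,0]*z,-(v-K[1,2])/K[1,1]*z,-z],-1)
    w=p@R.from_quat(c['rotation']).as_matrix().T+c['eye']; w[z==0]=np.nan; return w
def proj(c,P):
    q=(np.asarray(P,float)-c['eye'])@R.from_quat(c['rotation']).as_matrix()
    K=c['mtx']; return np.stack([K[0,2]+K[0,0]*q[...,0]/-q[...,2],K[1,2]+K[1,1]*q[...,1]/q[...,2]],-1)
def crop(c,u0,v0,u1,v1,s,name): cv2.imwrite('pics/'+name,cv2.resize(c['frame'][v0:v1,u0:u1,::-1],None,fx=s,fy=s,interpolation=cv2.INTER_CUBIC))
E
python3 - <<'E'
from h import *
t=load('top0');s=load('side0')
a=cv2.resize(t['frame'][200:290,250:350,::-1],(400,360),interpolation=cv2.INTER_CUBIC)
b=cv2.resize(s['frame'][245:320,280:380,::-1],(400,300),interpolation=cv2.INTER_CUBIC)
b=np.vstack([b,np.zeros((60,400,3),np.uint8)]);cv2.imwrite('pics/c0.png',np.hstack([a,b]))
W=cloud(t)
for n,u,v in [('bench',330,350),('bench',220,380),('bench2',450,100),('strap',299,229),('baseL',281,222),('binP floor',140,275),('binH floor',400,295),('spareplate strap',135,228),('offc',393,175),('glue',327,147)]: print(n,W[v,u].round(1))
# plate region
sub=W[205:290,265:335].reshape(-1,3); 
for lo,hi in((4,12),(60,90),(12,60)):
    q=sub[(sub[:,2]>lo)&(sub[:,2]<hi)]; print(lo,hi,len(q),q.min(0).round(1),q.max(0).round(1),q.mean(0).round(1))
Ws=cloud(s)
print('side bench',Ws[330,450],Ws[250,130])
sub=Ws[245:320,280:380].reshape(-1,3)
for lo,hi in((4,12),(60,90),(12,60)):
    q=sub[(sub[:,2]>lo)&(sub[:,2]<hi)]; print(lo,hi,len(q),q.min(0).round(1),q.max(0).round(1),q.mean(0).round(1))
E
```

```text
bench [ 295.  -127.6    4. ]
bench [214.2 145.2   1.7]
bench2 [ 949.2 -426.7    5.8]
strap [589.3 -43.3  83.4]
baseL [614.3   5.3  11.4]
binP floor [470.4 357.7   5.3]
binH floor [ 436.8 -300.3   14.3]
spareplate strap [581.8 354.4  77.6]
offc [ 741.1 -277.2   24.8]
glue [ 765.5 -104.6  192.1]
4 12 1477 [ 443.4 -134.     4. ] [662.1  47.7  12. ] [569.8 -41.9   7.2]
60 90 219 [549.8 -62.5  60.4] [618.2 -18.1  88.2] [594.1 -40.9  72.5]
12 60 292 [470.2 -98.   12. ] [631.5  18.3  59.8] [551.2 -42.2  23.6]
side bench [297.97648697  77.10890133   2.34019015] [1165.5740638  -379.86687132 -290.09071213]
4 12 995 [ 443.7 -153.7    4. ] [669.   55.3  12. ] [589.3 -25.2   7.3]
60 90 257 [556.3 -62.6  60.1] [619.4 -12.4  83.7] [594.7 -35.1  70.3]
12 60 349 [477.2 -61.3  12. ] [627.2  11.2  59.4] [557.4 -31.5  36. ]
```

View pics/c0.png

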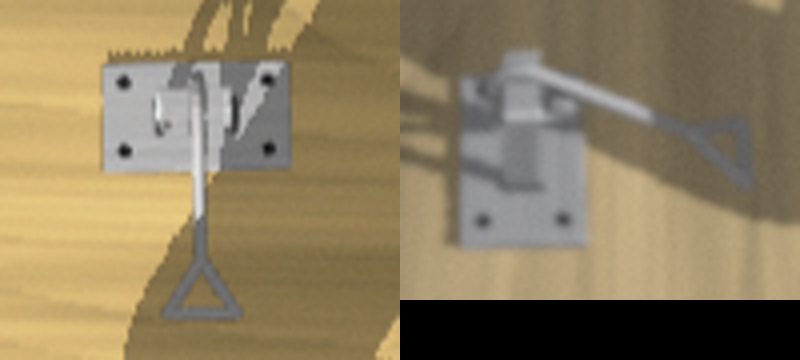

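```bash
cat >> h.py <<'E'
def fitplane(c,step=1):
    W=cloud(c).reshape(-1,3); m=np.isfinite(W[:,0])&(abs(W[:,2])<15)&(W[:,0]>150)&(W[:,0]<900)&(abs(W[:,1]+50)<450)
    q=W[m]; 
    for _ in range(15):
        A=np.c_[q[:,:2],np.ones(len(q))]; s=np.linalg.lstsq(A,q[:,2],rcond=None)[0]; r=q[:,2]-A@s; q=q[abs(r)<max(2.5,1.5*r.std())]
    return s,len(q),r.std()
def correct(c):
    s,_,_=fitplane(c); n=np.array([-s[0],-s[1],1]); n/=np.linalg.norm(n)
    Rc,_=R.align_vectors([[0,0,1]],[n]); o=np.array([500,-80,s@[500,-80,1]])
    # rotate about o on plane then lower to 0
    c=dict(c); c['eye']=Rc.apply(c['eye']-o)+[500,-80,0]; c['rotation']=(Rc*R.from_quat(c['rotation'])).as_quat(); return c
def ray(c,uv,z):
    uv=np.atleast_2d(np.asarray(uv,float));K=c['mtx']
    d=np.c_[(uv[:,0]-K[0,2])/K[0,0],-(uv[:,1]-K[1,2])/K[1,1],-np.ones(len(uv))]@R.from_quat(c['rotation']).as_matrix().T
    return c['eye']+d*((z-c['eye'][2])/d[:,2])[:,None]
E
python3 - <<'E'
from h import *
t=load('top0');s=load('side0')
for n,c in(('t',t),('s',s)):
    print(n,fitplane(c)); k=correct(c); print(fitplane(k)[0],k['eye'])
tc,sc=correct(t),correct(s)
ct=[(276,216.2),(322.5,215.7),(322.5,242.5),(275.5,242.5)]; cs=[(295,264.2),(293.9,306.2),(327,305.7)]
for a,b in((t,tc),): print(ray(a,ct,8).round(1),ray(b,ct,8).round(1))
print(ray(s,cs,8).round(1),ray(sc,cs,8).round(1))
# glue cap & common points for xy comparison
W=cloud(tc);V=cloud(sc)
for M,u in((W,'t'),(V,'s')):
    q=M[(M[...,2]>150)&(M[...,2]<260)&(abs(M[...,0]-760)<60)&(abs(M[...,1]+105)<60)]; print(u,'glue',q.mean(0),q.max(0),q.min(0))
    q=M[(M[...,2]>62)&(M[...,2]<72)&(abs(M[...,0]-590)<40)&(abs(M[...,1]+40)<25)]; print(u,'strap',np.median(q,0),np.percentile(q,[5,95],axis=0).round(1),len(q))
E
```

```text
t (array([ 4.25031149e-04, -1.96877968e-04,  5.66861028e-01]), 44981, np.float64(1.3740518180874919))
[3.05321861e-07 6.06084155e-06 3.24603773e-03] [ 429.96286544  -86.88658248 1473.84069569]
s (array([ 4.21586854e-04,  1.58558483e-04, -1.01468832e+00]), 65955, np.float64(1.2675080428923036))
[ 1.30457386e-07 -4.71468892e-06 -1.23072331e-03] [570.0361567  710.34758164 983.57535942]
[[ 629.4   18.8    8. ]
 [ 633.9 -100.1    8. ]
 [ 565.  -101.9    8. ]
 [ 561.8   17.8    8. ]] [[ 629.3   18.7    8. ]
 [ 633.8 -100.1    8. ]
 [ 564.9 -101.9    8. ]
 [ 561.8   17.7    8. ]]
[[634.4 -90.6   8. ]
 [631.1  27.5   8. ]
 [559.2  24.5   8. ]] [[634.5 -91.2   8. ]
 [631.2  27.    8. ]
 [559.2  24.    8. ]]
t glue [ 767.88612994 -106.48336567  184.61448938] [782.93119045 -93.25009856 196.51734718] [ 755.11369645 -118.69783488  150.03755354]
t strap [595.95160154 -41.09199347  69.35397299] [[568.8 -62.1  64.1]
 [608.3 -20.2  71.6]] 121
s glue [768.86107735 -98.96890017 177.56281404] [783.3800636  -88.90871006 193.87238423] [ 756.66380929 -118.69240298  150.1586203 ]
s strap [595.77820776 -36.23288753  69.2865904 ] [[565.9 -59.   62.9]
 [614.3 -16.3  71.7]] 148
```

```bash
cat >> h.py <<'E'
def T(x,y,z,rot): 
    M=np.eye(4); M[:3,:3]=rot.as_matrix(); M[:3,3]=(x,y,z); return M
def box(x0,x1,y0,y1,z0,z1):
    v=np.array([[x,y,z] for x in(x0,x1) for y in(y0,y1) for z in(z0,z1)],float)
    return [(v[i],v[j]) for i in range(8) for j in range(i+1,8) if bin(i^j).count('1')==1]
PL=box(-35,35,-60,60,0,8)+box(-10,10,-23,-18,8,65)+box(-10,10,18,23,8,65)+box(-10,10,-23,23,65,71)
def hooklines():
    a=np.radians(np.arange(90,-181,-15)); p=[(-18,0,0)]+[(82+17*np.cos(t),0,-17+17*np.sin(t)) for t in a]  # centreline
    L=list(zip(p[:-1],p[1:])); L+= [((-18,0,0),(-56,22,0)),((-18,0,0),(-56,-22,0)),((-56,22,0),(-56,-22,0))]
    for o in(4,-4): L.append(((-18,0,o),(82,0,o)))
    return L
HK=hooklines()
def overlay(c,items,u0,v0,u1,v1,s,name=None):
    im=cv2.resize(c['frame'][v0:v1,u0:u1,::-1],None,fx=s,fy=s,interpolation=cv2.INTER_CUBIC)
    for M,L,col in items:
        for a,b in L:
            q=proj(c,np.array([M[:3,:3]@np.array(a)+M[:3,3],M[:3,:3]@np.array(b)+M[:3,3]]))
            q=((q-[u0,v0]+.5)*s-.5)
            cv2.line(im,tuple(int(k*16) for k in q[0]),tuple(int(k*16) for k in q[1]),col,1,cv2.LINE_AA,4)
    if name: cv2.imwrite('pics/'+name,im)
    return im
E
python3 - <<'E'
from h import *
from bench import arm
t=load('top0');s=load('side0'); t,s=correct(t),correct(s)
P=[(T(597,-38,0,R.from_euler('z',2,degrees=True)),PL,(0,0,255))]
a=overlay(t,P,255,200,345,290,4.4);b=overlay(s,P,280,235,380,325,4)
h=max(a.shape[0],b.shape[0]); pad=lambda i:np.vstack([i,np.zeros((h-i.shape[0],i.shape[1],3),np.uint8)])
cv2.imwrite('pics/o1.png',np.hstack([pad(a),pad(b)]))
st=arm.read_state(); M=T(*st['tool_pos'],R.from_quat(st['tool_rot']))
G=[(M,box(-43,43,-11,11,-30,-13)+box(-57,57,-.1,.1,-60,-13)+[((-10,0,0),(10,0,0)),((0,-10,0),(0,10,0))],(0,0,255))]
a=overlay(t,G,520,395,640,480,4);b=overlay(s,G,450,10,530,95,4)
cv2.imwrite('pics/o2.png',np.hstack([a,b]))
E
```

```text
(no output)
```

View pics/o1.png

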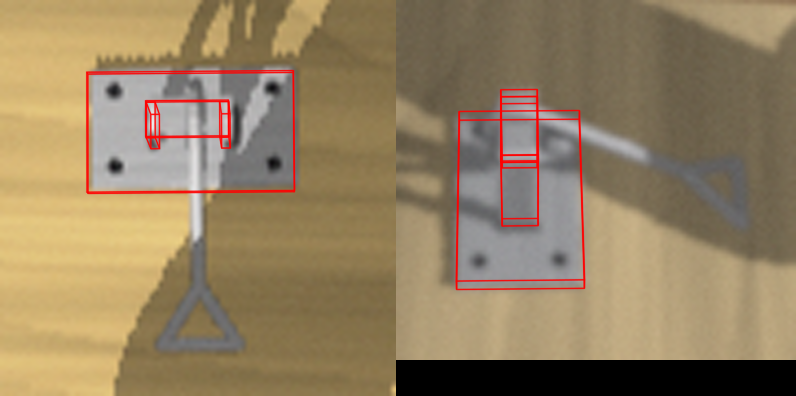

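View pics/o2.png

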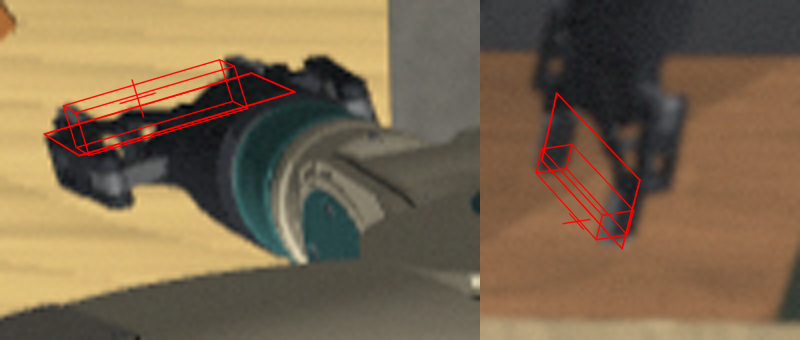

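Run:
```python
from h import *
t=load('top0');s=load('side0'); t,s=correct(t),correct(s)
P=[(T(597.5,-40,0,R.from_euler('z',2,degrees=True)),PL,(0,0,255))]
a=overlay(t,P,270,205,330,255,6.6);b=overlay(s,P,285,250,345,320,6.6)
a0=overlay(t,[],270,205,330,255,6.6)
h=max(a.shape[0],b.shape[0]); 
a=np.vstack([a,a0])[:h]
cv2.imwrite('pics/o3.png',np.hstack([a,b,overlay(s,[],285,250,345,320,6.6)])[:,:])
im=cv2.imread('pics/o3.png');print(im.shape)
cv2.imwrite('pics/o3.png',im[:, :])
```

```text
(462, 1188, 3)
```

View pics/o3.png

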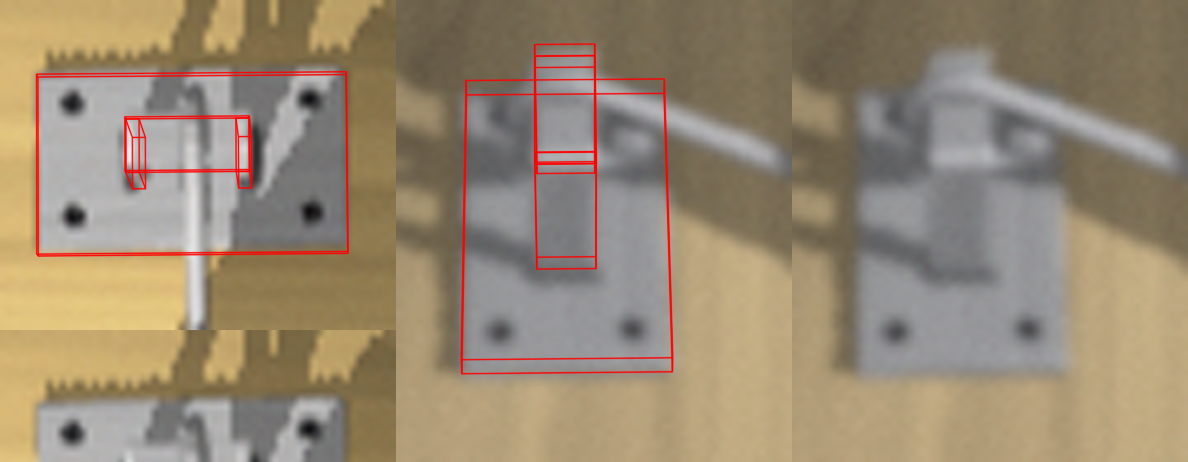

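```bash
cat >> h.py <<'E'
BIN=box(-110,110,-110,110,0,50)+box(-102,102,-102,102,8,50)
E
python3 - <<'E'
from h import *
t=load('top0');s=load('side0'); t,s=correct(t),correct(s)
for n,c in(('H',[(366,222),(456,228),(450,316),(360,308)]),('P',[(94,211),(184,204),(190,290),(99,299)])):
    q=ray(t,c,50); print(n,q.round(0).tolist(),q.mean(0).round(1)); 
    e=[(q[0]-q[3]),(q[1]-q[2]),]; print([np.degrees(np.arctan2(a[1],a[0])).round(1) for a in e],[np.degrees(np.arctan2(-a[0],a[1])).round(1) for a in (q[0]-q[1],q[3]-q[2])])
    m=q.mean(0)
W=cloud(t)
eye=ray(t,[(300.1-.1,278.1)],4);print('eye',eye)
print('eye side',ray(s,[(280+345/4,245+150/4)],4))
P=(T(597,-39,0,R.from_euler('z',2,degrees=True)),PL,(0,0,255))
yaw=3
th=32; Rh=R.from_euler('z',yaw,degrees=True)*R.from_euler('y',-th,degrees=True)
# ring point over strap
o=eye[0]+Rh.apply([56,0,0]); print('origin',o,'ring x82',o+Rh.apply([82,0,0]))
H=(T(*o,Rh),HK,(0,255,0))
a=overlay(t,[P,H],265,205,335,290,5.5);b=overlay(s,[P,H],280,240,380,320,4)
h=max(a.shape[0],b.shape[0]); pad=lambda i:np.vstack([i,np.zeros((h-i.shape[0],i.shape[1],3),np.uint8)])
cv2.imwrite('pics/o4.png',np.hstack([pad(a),pad(b)]))
E
```

```text
H [[615.0, -208.0, 50.0], [606.0, -432.0, 50.0], [389.0, -418.0, 50.0], [402.0, -197.0, 50.0]] [ 503. -314.   50.]
[np.float64(-2.9), np.float64(-3.7)] [np.float64(-2.3), np.float64(-3.6)]
P [[624.0, 466.0, 50.0], [648.0, 245.0, 50.0], [436.0, 220.0, 50.0], [408.0, 440.0, 50.0]] [529.1 343.   50. ]
[np.float64(6.8), np.float64(6.7)] [np.float64(6.1), np.float64(7.1)]
eye [[473.07431112 -47.10180871   4.        ]]
eye side [[470.72912154 -44.79036072   4.        ]]
origin [520.49992016 -44.61633786  33.6754788 ] ring x82 [589.94456197 -40.9768984   77.12885846]
```

View pics/o4.png

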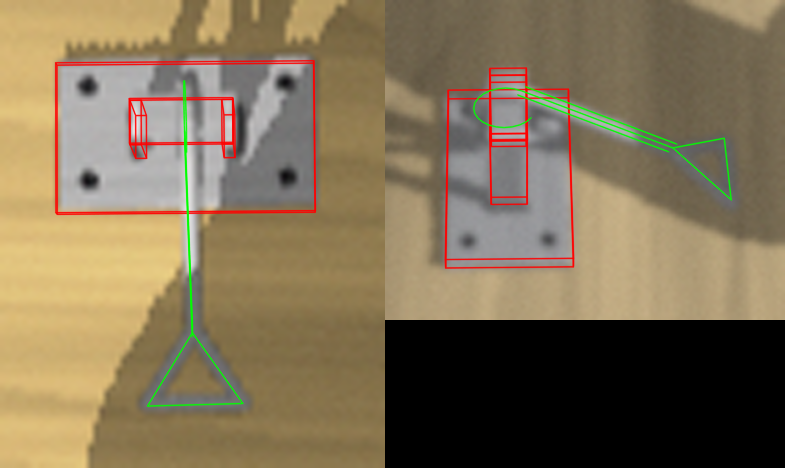

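```bash
cat >> h.py <<'E'
def rel(p,q):
    from bench import arm
    st=arm.read_state(); Rc=R.from_quat(st['tool_rot'])
    d=Rc.inv().apply(np.array(p)-st['tool_pos'])/1000; r=(Rc.inv()*q).as_rotvec(degrees=True)
    print('pos',st['tool_pos'].round(1),'F',st['ft_force'].round(1),'op',round(st['opening'],1),'t',round(st['clock'],2),'q',st['joint_positions'].round(2))
    print('shift',d.round(4),'turn',r.round(1))
def hookgrip(yaw,tilt): # tool x=hook y(yaw+90), tool z forward-tilted by tilt from down
    y=np.radians(yaw);f=np.array([np.cos(y),np.sin(y),0]); t=np.radians(tilt)
    z=np.sin(t)*f+np.array([0,0,-np.cos(t)]); x=np.array([-np.sin(y),np.cos(y),0]); return R.from_matrix(np.c_[x,np.cross(z,x),z])
E
python3 - <<'E'
from h import *
rel([495,-45.5,130],hookgrip(1.5,18))
E
```

```text
pos [ 183.8 -596.6  230.3] F [ 0.8 -0.3 -0.1] op 85.6 t 0.1 q [-1.38  0.28 -0.03  1.27 -0.    1.47]
shift [-0.4349 -0.4596  0.1012] turn [  -3.7   25.7 -162.5]
```

step_arm --pt "-0.435 -0.46 0.1 -3.7 25.7 -162.5 0.04" --pt "-0.435 -0.46 0.1 -3.7 25.7 -162.5 0.04" --pt "-0.435 -0.46 0.1 -3.7 25.7 -162.5 0.04" --pt "-0.435 -0.46 0.1 -3.7 25.7 -162.5 0.04" --pt "-0.435 -0.46 0.1 -3.7 25.7 -162.5 0.04" --pt "-0.435 -0.46 0.1 -3.7 25.7 -162.5 0.04" --pt "-0.435 -0.46 0.1 -3.7 25.7 -162.5 0.04" --pt "-0.435 -0.46 0.1 -3.7 25.7 -162.5 0.04" --force 60

```text
clock: 0.77
tool_pos: [345.9, -308.3, 178.6]
tool_rot: [0.988, -0.138, 0.054, 0.053]
ft_force: [1.0, 1.1, 0.9]
opening: 40.0
```

Run:
```python
from h import *
rel([495,-45.5,130],hookgrip(1.5,18))
```

```text
pos [ 345.9 -308.3  178.6] F [1.  1.1 0.9] op 40.0 t 0.77 q [-0.86 -0.08 -0.55  0.95 -0.01  0.98]
shift [ 0.0667 -0.2971  0.0306] turn [  -2.3   16.7 -105.6]
```

step_arm --pt "0.067 -0.297 0.03 -2.3 16.7 -105.6 0.04" --pt "0.067 -0.297 0.03 -2.3 16.7 -105.6 0.04" --pt "0.067 -0.297 0.03 -2.3 16.7 -105.6 0.04" --pt "0.067 -0.297 0.03 -2.3 16.7 -105.6 0.04" --pt "0.067 -0.297 0.03 -2.3 16.7 -105.6 0.04" --pt "0.067 -0.297 0.03 -2.3 16.7 -105.6 0.04" --pt "0.067 -0.297 0.03 -2.3 16.7 -105.6 0.04" --pt "0.067 -0.297 0.03 -2.3 16.7 -105.6 0.04"

```text
clock: 1.43
tool_pos: [496.1, -41.4, 129.7]
tool_rot: [0.926, 0.353, 0.096, 0.092]
ft_force: [-0.4, -0.3, -0.8]
opening: 40.2
```

Run:
```python
from h import *
rel([495,-45.5,130],hookgrip(1.5,18))
```

```text
pos [496.1 -41.4 129.7] F [-0.4 -0.3 -0.8] op 40.2 t 1.43 q [-0.18 -0.03 -0.64  0.7  -0.06  0.66]
shift [-0.0035  0.0024 -0.0002] turn [ -1.2   7.6 -48.8]
```

step_arm --pt "-0.004 0.002 0 -1.2 7.6 -48.8 0.04" --pt "-0.004 0.002 0 -1.2 7.6 -48.8 0.04" --pt "-0.004 0.002 0 -1.2 7.6 -48.8 0.04" --pt "-0.004 0.002 0 -1.2 7.6 -48.8 0.04" --pt "-0.004 0.002 0 -1.2 7.6 -48.8 0.04" --pt "-0.004 0.002 0 -1.2 7.6 -48.8 0.04" --pt "-0.004 0.002 0 -1.2 7.6 -48.8 0.04" --pt "-0.004 0.002 0 -1.2 7.6 -48.8 0.04"

```text
clock: 2.1
tool_pos: [493.8, -45.8, 129.2]
tool_rot: [0.689, 0.708, 0.112, 0.109]
ft_force: [0.8, 0.8, 0.3]
opening: 40.0
```

Run:
```python
from h import *
from bench import arm
rel([524,-45.5,21.3],hookgrip(1.5,18))
st=arm.read_state(); M=T(*st['tool_pos'],R.from_quat(st['tool_rot']))
G=[(M,box(-20,20,-11,11,-30,0),(0,0,255))]
ims=[]
for n,w in(('side',(300,180,420,300)),('top',(250,215,350,315))):
    c=arm.camera(n); np.savez('pics/'+n+'1.npz',**c); c=correct(load(n+'0')) | {'frame':c['frame']}
    ims.append(cv2.resize(overlay(c,G,*w,4),(400,400)))
cv2.imwrite('pics/o5.png',np.hstack(ims))
```

```text
pos [493.8 -45.8 129.2] F [0.8 0.8 0.3] op 40.0 t 2.1 q [-0.28 -0.07 -0.69  0.65  0.09 -0.29]
shift [-0.0005 -0.0045  0.112 ] turn [-0.  -0.   0.1]
```

View pics/o5.png

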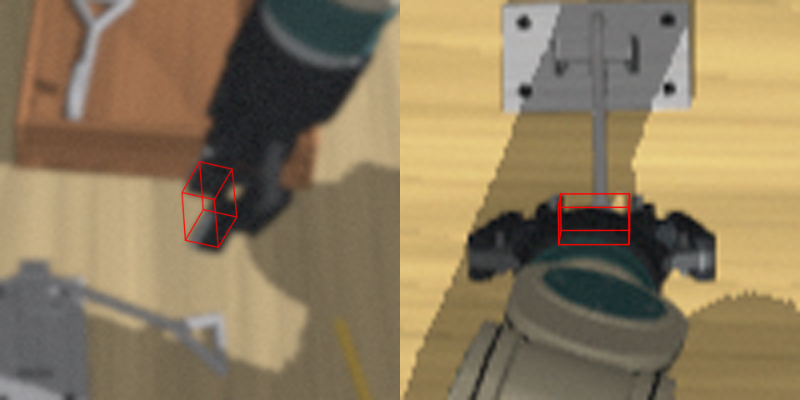

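step_arm --pt "0 -0.003 0.025 0 0 0 0.04" --pt "0 -0.004 0.05 0 0 0 0.04" --pt "0 -0.004 0.075 0 0 0 0.04" --pt "0 -0.0045 0.095 0 0 0 0.04" --pt "0 -0.0045 0.112 0 0 0 0.04" --pt "0 -0.0045 0.112 0 0 0 0.04" --pt "0 -0.0045 0.112 0 0 0 0.04"

```text
clock: 2.78
tool_pos: [523.4, -44.4, 20.5]
tool_rot: [0.691, 0.706, 0.111, 0.108]
ft_force: [-0.4, -0.2, -0.3]
opening: 39.8
```

Run:
```python
from h import *
from bench import arm
rel([524,-45.5,21.3],hookgrip(1.5,18))
c=arm.camera('side'); crop(c,290,210,410,300,6,'s2.png')
```

```text
pos [523.4 -44.4  20.5] F [-0.4 -0.2 -0.3] op 39.8 t 2.78 q [-0.26  0.16 -0.74  0.37  0.09 -0.26]
shift [-0.0011  0.0008 -0.0006] turn [-0.2 -0.  -0.3]
```

View pics/s2.png

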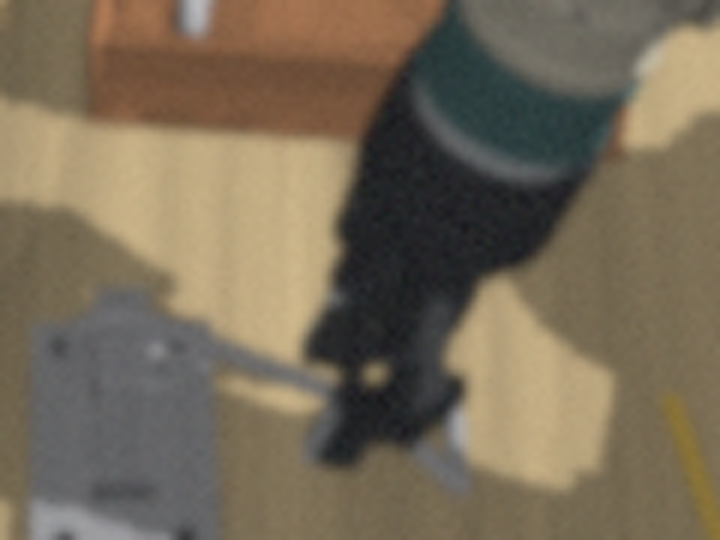

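The fingers straddle the shank at about (370,375) in the crop, next to the eye's apex. Closing now.

step_arm --pt "-0.0015 0 0 0 0 0 0.02" --pt "-0.0015 0 0 0 0 0 0.012" --pt "-0.0015 0 0 0 0 0 0.008" --pt "-0.0015 0 0 0 0 0 0.004" --pt "-0.0015 0 0 0 0 0 0.004" --pt "-0.0015 0 0 0 0 0 0.004" --force 60

```text
clock: 3.33
tool_pos: [525.3, -46.5, 22.9]
tool_rot: [0.69, 0.706, 0.112, 0.11]
ft_force: [-1.9, -0.6, 7.2]
opening: 5.8
```

Run:
```python
from h import *
rel([524,-45.5,21.3],hookgrip(1.5,18))
```

```text
pos [525.3 -46.5  22.9] F [-1.9 -0.6  7.2] op 5.8 t 3.33 q [-0.26  0.16 -0.74  0.37  0.09 -0.27]
shift [ 0.0011 -0.0017  0.0012] turn [ 0.1  0.1 -0.2]
```

step_arm --pt "0 0 0 0 0 0 0.004" --pt "0 0 0 0 0 0 0.004"

```text
clock: 3.5
tool_pos: [525.3, -46.6, 23.3]
tool_rot: [0.691, 0.706, 0.112, 0.11]
ft_force: [0.7, 0.1, 0.4]
opening: 5.4
```

Run:
```python
from h import *
from bench import arm
rel([524,-45.5,21.3],hookgrip(1.5,18))
ims=[]
for n,w in(('side',(300,240,380,300)),('top',(270,215,340,290))):
    c=arm.camera(n); np.savez('pics/'+n+'3.npz',**c); c=correct(load(n+'0')) | {'frame':c['frame']}
    ims.append(overlay(c,[],*w,5)[:300,:400])
cv2.imwrite('pics/o6.png',np.hstack(ims))
```

```text
pos [525.3 -46.6  23.3] F [0.7 0.1 0.4] op 5.4 t 3.5 q [-0.26  0.16 -0.74  0.37  0.09 -0.27]
shift [ 0.0011 -0.0018  0.0015] turn [ 0.1  0.1 -0.2]
```

View pics/o6.png

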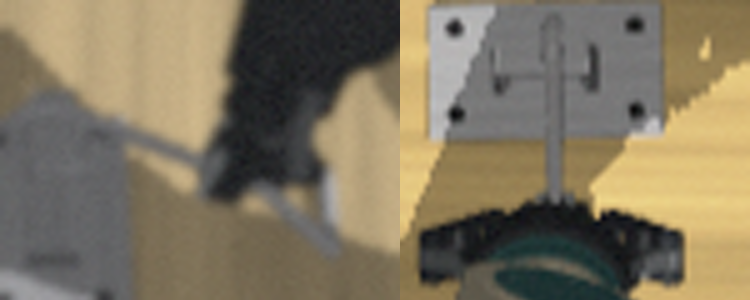

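step_arm --pt "0 0 0 0 0 0 0" --pt "0 0 0 0 0 0 0" --pt "0 0 0 0 0 0 0"

```text
clock: 3.85
tool_pos: [525.3, -46.6, 23.2]
tool_rot: [0.691, 0.706, 0.112, 0.11]
ft_force: [-0.8, 0.2, 2.0]
opening: 5.3
```

```bash
cat >> h.py <<'E'
D=13.0
def exz(th):
    t=np.radians(th); return np.array([np.cos(t),np.sin(t)]),np.array([-np.sin(t),np.cos(t)])
def tcp_plane(C,th): # C=(u,z) ring centre in hook plane ; returns tcp (u,z)
    ex,ez=exz(th); a=np.radians(th-14); return C-82*ex+17*ez+D*np.array([np.sin(a),-np.cos(a)])
def C_from_tcp(P,th):
    ex,ez=exz(th); a=np.radians(th-14); return P-D*np.array([np.sin(a),-np.cos(a)])+82*ex-17*ez
def state2plane():
    from bench import arm
    st=arm.read_state(); Rm=R.from_quat(st['tool_rot']).as_matrix(); x,z=Rm[:,0],Rm[:,2]
    f=np.array([x[1],-x[0],0]); f/=np.linalg.norm(f)
    th=np.degrees(np.arctan2(z@f,-z[2]))+14; return st,Rm,f,th
def rows(Ct,tht,n):
    st,Rm,f,th=state2plane(); P=np.array([st['tool_pos']@f,st['tool_pos'][2]]); C0=C_from_tcp(P,th)
    print('th',th.round(2),'C',C0.round(1),'pos',st['tool_pos'].round(1),'yaw',np.degrees(np.arctan2(f[1],f[0])).round(2),'roll',np.degrees(np.arcsin(Rm[2,0])).round(2),'F',st['ft_force'].round(1),'t',round(st['clock'],2))
    for k in range(1,n+1):
        a=k/n; d=tcp_plane(C0+(np.array(Ct)-C0)*a,th+(tht-th)*a)-P
        w=Rm.T@(f*d[0]+np.array([0,0,1])*d[1]); print([*(w/1000).round(4)],'turn x',round(th-(th+(tht-th)*a),1))
E
python3 - <<'E'
from h import *
st,Rm,f,th=state2plane(); C0=C_from_tcp(np.array([st['tool_pos']@f,st['tool_pos'][2]]),th)
strap=np.array([597,-39,68]);print('strap u',strap@f)
rows(C0+[1,0],16,8)
E
```

```text
strap u 596.0013652596551
th 32.1 C [598.7  64.7] pos [525.3 -46.6  23.2] yaw 1.26 roll -0.0 F [-0.8  0.2  2. ] t 3.85
[np.float64(-0.0), np.float64(-0.0004), np.float64(-0.0029)] turn x 2.0
[np.float64(-0.0), np.float64(-0.0007), np.float64(-0.0058)] turn x 4.0
[np.float64(-0.0), np.float64(-0.0009), np.float64(-0.0088)] turn x 6.0
[np.float64(-0.0), np.float64(-0.001), np.float64(-0.0117)] turn x 8.1
[np.float64(-0.0), np.float64(-0.001), np.float64(-0.0147)] turn x 10.1
[np.float64(-0.0), np.float64(-0.0009), np.float64(-0.0176)] turn x 12.1
[np.float64(-0.0), np.float64(-0.0006), np.float64(-0.0206)] turn x 14.1
[np.float64(-0.0), np.float64(-0.0003), np.float64(-0.0235)] turn x 16.1
```

step_arm --pt "0 -0.0004 -0.003 2 0 0 0" --pt "0 -0.0007 -0.006 4 0 0 0" --pt "0 -0.001 -0.009 6 0 0 0" --pt "0 -0.001 -0.012 8 0 0 0" --pt "0 -0.001 -0.015 10 0 0 0" --pt "0 -0.001 -0.018 12 0 0 0" --pt "0 -0.0006 -0.021 14 0 0 0" --pt "0 -0.0003 -0.0235 16 0 0 0"

```text
clock: 4.52
tool_pos: [517.4, -46.7, 45.2]
tool_rot: [0.699, 0.715, 0.012, 0.012]
ft_force: [-0.2, -0.7, -1.1]
opening: 5.1
```

Run:
```python
from h import *
rows([600,64.7],0,8)
from bench import arm
c=arm.camera('side'); crop(c,280,220,400,310,6,'s4.png')
```

```text
th 15.97 C [599.3  64.4] pos [517.4 -46.7  45.2] yaw 1.25 roll 0.01 F [-0.2 -0.7 -1.1] t 4.52
[np.float64(0.0), np.float64(-0.0004), np.float64(-0.003)] turn x 2.0
[np.float64(0.0), np.float64(-0.0008), np.float64(-0.0059)] turn x 4.0
[np.float64(0.0), np.float64(-0.001), np.float64(-0.0089)] turn x 6.0
[np.float64(0.0), np.float64(-0.0011), np.float64(-0.0119)] turn x 8.0
[np.float64(0.0), np.float64(-0.0011), np.float64(-0.0149)] turn x 10.0
[np.float64(0.0), np.float64(-0.001), np.float64(-0.018)] turn x 12.0
[np.float64(0.0), np.float64(-0.0009), np.float64(-0.021)] turn x 14.0
[np.float64(0.0), np.float64(-0.0006), np.float64(-0.024)] turn x 16.0
```

View pics/s4.png

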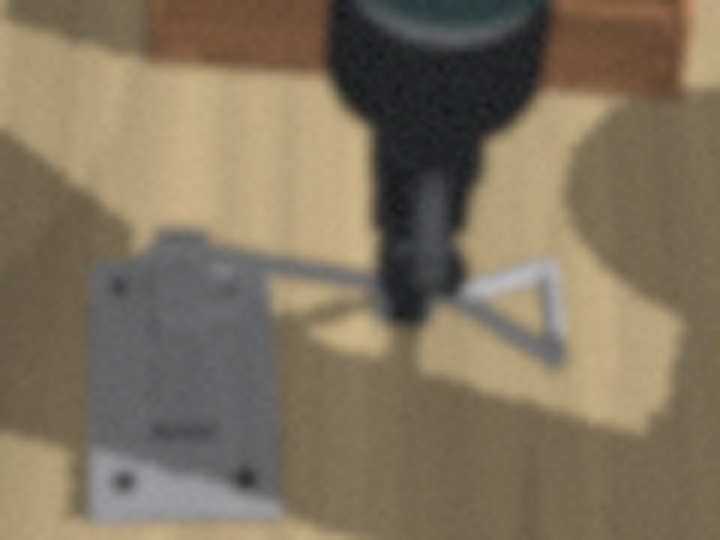

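The hook is following the tool: the shank runs from (220,250) to (380,280) at a lower angle, the eye is off the bench, and the force is about 1 N. I'll keep turning it to level.

step_arm --pt "0 -0.0004 -0.003 2 0 0 0" --pt "0 -0.0008 -0.006 4 0 0 0" --pt "0 -0.001 -0.009 6 0 0 0" --pt "0 -0.001 -0.012 8 0 0 0" --pt "0 -0.001 -0.015 10 0 0 0" --pt "0 -0.001 -0.018 12 0 0 0" --pt "0 -0.0009 -0.021 14 0 0 0" --pt "0 -0.0006 -0.024 16 0 0 0"

```text
clock: 5.23
tool_pos: [517.7, -47.0, 69.3]
tool_rot: [0.694, 0.709, -0.087, -0.085]
ft_force: [-0.2, 0.5, -1.0]
opening: 5.6
```

Run:
```python
from h import *
rows([601,64],0,1)
from bench import arm
ims=[]
st,Rm,f,th=state2plane(); 
from scipy.spatial.transform import Rotation as R
ex=f; Rh=R.from_euler('z',1.25,degrees=True)*R.from_euler('y',-th,degrees=True)
o=st['tool_pos']-D*Rm[:,2]
for n,w in(('side',(285,225,385,325)),('top',(265,205,335,290))):
    c=arm.camera(n); np.savez('pics/'+n+'5.npz',**c); c=correct(load(n+'0')) | {'frame':c['frame']}
    ims.append(cv2.resize(overlay(c,[(T(*o,Rh),HK,(0,255,0)),(T(597,-39,0,R.from_euler('z',2,degrees=True)),PL,(0,0,255))],*w,6),(400,480)))
cv2.imwrite('pics/o7.png',np.hstack(ims))
```

```text
th -0.04 C [601.7  64.8] pos [517.7 -47.   69.3] yaw 1.26 roll -0.0 F [-0.2  0.5 -1. ] t 5.23
[np.float64(0.0), np.float64(-0.0004), np.float64(0.001)] turn x -0.0
```

View pics/o7.png

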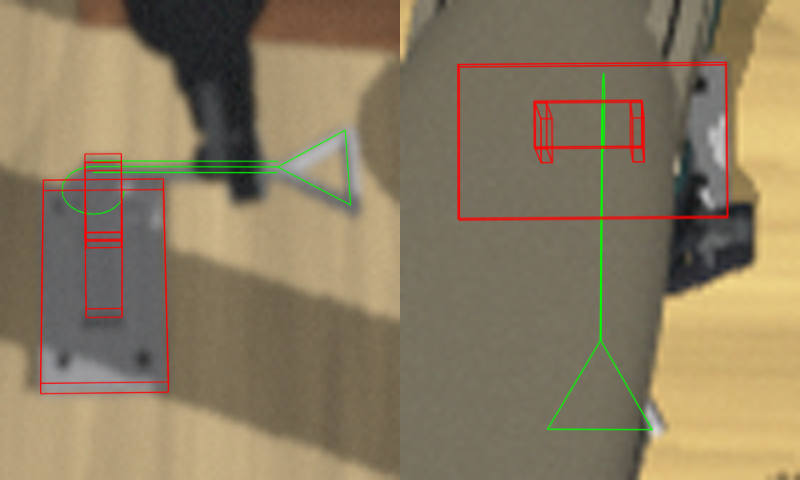

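Run:
```python
from h import *
rows([603,59.5],0,3)
```

```text
th 0.12 C [603.3  65. ] pos [519.3 -47.2  69.2] yaw 1.26 roll -0.01 F [ 0.5 -0.7 -1.7] t 5.33
[np.float64(0.0), np.float64(0.0003), np.float64(0.0017)] turn x 0.0
[np.float64(0.0), np.float64(0.0007), np.float64(0.0035)] turn x 0.1
[np.float64(0.0), np.float64(0.001), np.float64(0.0052)] turn x 0.1
```

step_arm --pt "0 0.0003 0.0018 0 0 0 0" --pt "0 0.0007 0.0035 0 0 0 0" --pt "0 0.001 0.0052 0 0 0 0" --pt "0 0.001 0.0052 0 0 0 0" --pt "0 0.001 0.0052 0 0 0 0"

```text
clock: 5.75
tool_pos: [518.9, -47.1, 64.1]
tool_rot: [0.694, 0.71, -0.086, -0.084]
ft_force: [1.0, 0.8, 0.9]
opening: 5.3
```

Run:
```python
from h import *
rows([603,57],0,4)
```

```text
th 0.16 C [602.9  59.9] pos [518.9 -47.1  64.1] yaw 1.27 roll -0.0 F [1.  0.8 0.9] t 5.75
[np.float64(0.0), np.float64(0.0002), np.float64(0.0006)] turn x 0.0
[np.float64(0.0), np.float64(0.0004), np.float64(0.0013)] turn x 0.1
[np.float64(0.0), np.float64(0.0006), np.float64(0.0019)] turn x 0.1
[np.float64(0.0), np.float64(0.0008), np.float64(0.0026)] turn x 0.2
```

step_arm --pt "0 0.0002 0.0007 0 0 0 0" --pt "0 0.0004 0.0013 0 0 0 0" --pt "0 0.0004 0.0013 0 0 0 0"

```text
clock: 6.0
tool_pos: [518.9, -47.1, 62.9]
tool_rot: [0.694, 0.71, -0.086, -0.084]
ft_force: [-0.8, -0.3, 1.9]
opening: 5.3
```

step_arm --pt "0 0.0002 0.0007 0 0 0 0" --pt "0 0.0002 0.0007 0 0 0 0" --pt "0 0.0002 0.0007 0 0 0 0"

```text
clock: 6.25
tool_pos: [518.9, -47.0, 62.3]
tool_rot: [0.694, 0.71, -0.086, -0.084]
ft_force: [0.1, 1.3, 2.5]
opening: 5.5
```

step_arm --pt "0 0.0002 0.001 0 0 0 0" --pt "0 0.0002 0.001 0 0 0 0" --pt "0 0.0002 0.001 0 0 0 0"

```text
clock: 6.5
tool_pos: [518.9, -47.0, 61.4]
tool_rot: [0.694, 0.71, -0.086, -0.084]
ft_force: [0.1, 0.8, 3.1]
opening: 5.6
```

Run:
```python
from h import *
rows([603,57],0,1)
```

```text
th 0.17 C [602.9  57.3] pos [518.9 -47.   61.4] yaw 1.27 roll 0.01 F [0.1 0.8 3.1] t 6.5
[np.float64(0.0), np.float64(0.0001), np.float64(-0.0)] turn x 0.2
```

step_arm --pt "0 -0.0003 -0.001 0 0 0 0" --pt "0 -0.0003 -0.001 0 0 0 0"

```text
clock: 6.67
tool_pos: [519.0, -47.0, 62.5]
tool_rot: [0.694, 0.71, -0.086, -0.084]
ft_force: [0.1, 1.8, 2.6]
opening: 5.4
```

step_arm --pt "0 -0.0003 -0.001 0 0 0 0" --pt "0 -0.0003 -0.001 0 0 0 0"

```text
clock: 6.83
tool_pos: [519.0, -47.1, 63.6]
tool_rot: [0.694, 0.71, -0.086, -0.084]
ft_force: [-0.2, 0.8, 0.7]
opening: 5.7
```

Run:
```python
from h import *
from bench import arm
rows([603,57],0,1)
c=arm.camera('side'); crop(c,290,230,370,290,10,'s6.png')
```

```text
th 0.19 C [603.   59.5] pos [519.  -47.1  63.6] yaw 1.27 roll -0.0 F [-0.2  0.8  0.7] t 6.83
[np.float64(0.0), np.float64(0.0006), np.float64(0.0021)] turn x 0.2
```

View pics/s6.png

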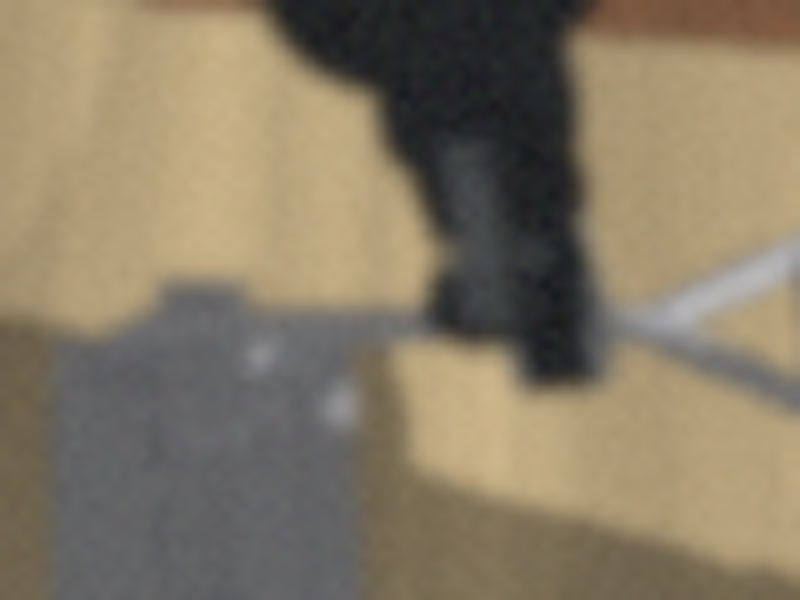

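step_arm --pt "0 -0.0003 -0.0014 0 0 0 0" --pt "0 -0.0003 -0.0014 0 0 0 0" --pt "0 -0.0003 -0.0014 0 0 0 0"

```text
clock: 7.13
tool_pos: [519.0, -47.1, 64.8]
tool_rot: [0.694, 0.71, -0.086, -0.084]
ft_force: [0.4, -0.1, -0.2]
opening: 5.6
```

```bash
sed -i 's/^D=13.0/D=10.8/' h.py
python3 - <<'E'
from h import *
from bench import arm
st,Rm,f,th=state2plane(); rows([603,60],0,1)
Rh=R.from_euler('z',1.25,degrees=True)*R.from_euler('y',-th,degrees=True)
o=st['tool_pos']-D*Rm[:,2]
c=arm.camera('side'); np.savez('pics/side7.npz',**c); c=correct(load('side0')) | {'frame':c['frame']}
a=overlay(c,[(T(*o,Rh),[((-18,0,4),(82,0,4)),((-18,0,-4),(82,0,-4))],(0,255,0)),(T(597,-39,0,R.from_euler('z',2,degrees=True)),PL[-12:],(0,0,255))],290,245,370,275,10)
b=overlay(c,[],290,245,370,275,10)
cv2.imwrite('pics/o8.png',np.vstack([a,b]))
E
```

```text
th 0.18 C [602.4  58.5] pos [519.  -47.1  64.8] yaw 1.27 roll -0.01 F [ 0.4 -0.1 -0.2] t 7.13
[np.float64(-0.0), np.float64(0.0001), np.float64(-0.0018)] turn x 0.2
```

View pics/o8.png

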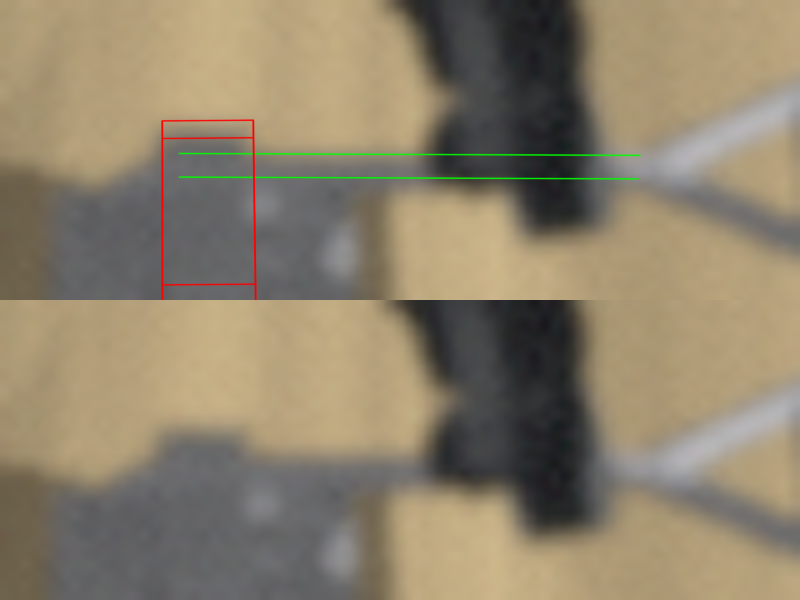

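Run:
```python
from h import *
rows([614.4,58.8],0,8)
```

```text
th 0.18 C [602.5  58.5] pos [519.  -47.1  64.8] yaw 1.27 roll -0.01 F [ 0.5 -0.  -0. ] t 7.18
[np.float64(-0.0), np.float64(0.0014), np.float64(-0.0004)] turn x 0.0
[np.float64(-0.0), np.float64(0.0029), np.float64(-0.0008)] turn x 0.0
[np.float64(-0.0), np.float64(0.0043), np.float64(-0.0013)] turn x 0.1
[np.float64(-0.0), np.float64(0.0057), np.float64(-0.0017)] turn x 0.1
[np.float64(-0.0), np.float64(0.0072), np.float64(-0.0021)] turn x 0.1
[np.float64(-0.0), np.float64(0.0086), np.float64(-0.0025)] turn x 0.1
[np.float64(-0.0), np.float64(0.01), np.float64(-0.003)] turn x 0.2
[np.float64(-0.0), np.float64(0.0115), np.float64(-0.0034)] turn x 0.2
```

step_arm --pt "0 0.0014 -0.0004 0 0 0 0" --pt "0 0.0029 -0.0008 0 0 0 0" --pt "0 0.0043 -0.0013 0.1 0 0 0" --pt "0 0.0057 -0.0017 0.1 0 0 0"

```text
clock: 7.52
tool_pos: [524.8, -47.0, 64.8]
tool_rot: [0.694, 0.71, -0.087, -0.085]
ft_force: [-0.2, 0.7, -1.8]
opening: 5.5
```

Run:
```python
from h import *
rows([616.4,58.8],0,6)
```

```text
th 0.04 C [608.3  58.4] pos [524.8 -47.   64.8] yaw 1.27 roll -0.01 F [-0.2  0.7 -1.8] t 7.52
[np.float64(-0.0), np.float64(0.0013), np.float64(-0.0004)] turn x 0.0
[np.float64(-0.0), np.float64(0.0026), np.float64(-0.0008)] turn x 0.0
[np.float64(-0.0), np.float64(0.0039), np.float64(-0.0012)] turn x 0.0
[np.float64(-0.0), np.float64(0.0052), np.float64(-0.0016)] turn x 0.0
[np.float64(-0.0), np.float64(0.0065), np.float64(-0.002)] turn x 0.0
[np.float64(-0.0), np.float64(0.0077), np.float64(-0.0024)] turn x 0.0
```

step_arm --pt "0 0.0013 -0.0004 0 0 0 0" --pt "0 0.0026 -0.0008 0 0 0 0" --pt "0 0.0039 -0.0012 0 0 0 0" --pt "0 0.0052 -0.0016 0 0 0 0" --pt "0 0.0052 -0.0015 0 0 0 0"

```text
clock: 7.93
tool_pos: [530.6, -46.9, 65.0]
tool_rot: [0.694, 0.71, -0.087, -0.085]
ft_force: [-0.5, -0.5, -1.2]
opening: 5.4
```

Run:
```python
from h import *
rows([625.4,58.7],0,6)
```

```text
th 0.06 C [614.1  58.6] pos [530.6 -46.9  65. ] yaw 1.27 roll -0.01 F [-0.5 -0.5 -1.2] t 7.93
[np.float64(-0.0), np.float64(0.0018), np.float64(-0.0005)] turn x 0.0
[np.float64(-0.0), np.float64(0.0036), np.float64(-0.001)] turn x 0.0
[np.float64(-0.0), np.float64(0.0055), np.float64(-0.0015)] turn x 0.0
[np.float64(-0.0), np.float64(0.0073), np.float64(-0.002)] turn x 0.0
[np.float64(-0.0), np.float64(0.0091), np.float64(-0.0025)] turn x 0.1
[np.float64(-0.0), np.float64(0.0109), np.float64(-0.003)] turn x 0.1
```

step_arm --pt "0 0.0018 -0.0005 0 0 0 0" --pt "0 0.0036 -0.001 0 0 0 0" --pt "0 0.0055 -0.0015 0 0 0 0" --pt "0 0.0073 -0.002 0 0 0 0" --pt "0 0.009 -0.0025 0 0 0 0" --pt "0 0.011 -0.003 0 0 0 0"

```text
clock: 8.43
tool_pos: [542.2, -46.7, 65.3]
tool_rot: [0.694, 0.71, -0.087, -0.085]
ft_force: [-0.6, 0.7, -1.5]
opening: 5.4
```

Run:
```python
from h import *
rows([635,58.7],0,6)
```

```text
th 0.06 C [625.7  58.8] pos [542.2 -46.7  65.3] yaw 1.27 roll -0.01 F [-0.6  0.7 -1.5] t 8.43
[np.float64(0.0), np.float64(0.0015), np.float64(-0.0004)] turn x 0.0
[np.float64(0.0), np.float64(0.003), np.float64(-0.0007)] turn x 0.0
[np.float64(0.0), np.float64(0.0045), np.float64(-0.0011)] turn x 0.0
[np.float64(0.0), np.float64(0.006), np.float64(-0.0015)] turn x 0.0
[np.float64(0.0), np.float64(0.0075), np.float64(-0.0018)] turn x 0.1
[np.float64(0.0), np.float64(0.0091), np.float64(-0.0022)] turn x 0.1
```

step_arm --pt "0 0.0018 -0.0005 0 0 0 0" --pt "0 0.0036 -0.0009 0 0 0 0" --pt "0 0.0055 -0.0013 0 0 0 0" --pt "0 0.0073 -0.0017 0 0 0 0" --pt "0 0.009 -0.0022 0 0 0 0" --pt "0 0.011 -0.0027 0 0 0 0"

```text
clock: 8.93
tool_pos: [553.7, -46.4, 65.2]
tool_rot: [0.694, 0.71, -0.087, -0.085]
ft_force: [-1.3, 0.1, -1.1]
opening: 5.4
```

Run:
```python
from h import *
from bench import arm
rows([643.5,58.7],0,4)
c=arm.camera('side'); crop(c,280,220,380,295,8,'s9.png')
```

```text
th 0.06 C [637.1  58.8] pos [553.7 -46.4  65.2] yaw 1.26 roll -0.01 F [-1.3  0.1 -1.1] t 8.93
[np.float64(0.0), np.float64(0.0015), np.float64(-0.0004)] turn x 0.0
[np.float64(0.0), np.float64(0.0031), np.float64(-0.0008)] turn x 0.0
[np.float64(0.0), np.float64(0.0046), np.float64(-0.0011)] turn x 0.0
[np.float64(0.0), np.float64(0.0062), np.float64(-0.0015)] turn x 0.1
```

View pics/s9.png

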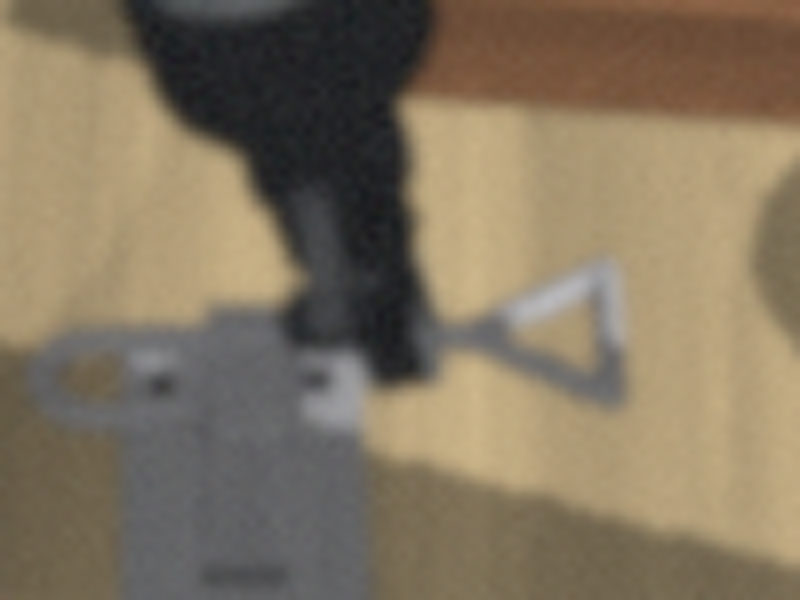

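The ring now shows beyond the strap at (60,375). By image scale the nose at about (228,380) still overlaps the strap's far edge at (208,380) by about 4 mm, so I'll go about 9 mm further.

step_arm --pt "0 0.0015 -0.0004 0 0 0 0" --pt "0 0.003 -0.0007 0 0 0 0" --pt "0 0.0045 -0.0011 0 0 0 0" --pt "0 0.006 -0.0015 0 0 0 0" --pt "0 0.0075 -0.0018 0 0 0 0" --pt "0 0.0087 -0.0021 0 0 0 0" --pt "0 0.0087 -0.0021 0 0 0 0"

```text
clock: 9.57
tool_pos: [563.5, -46.3, 65.2]
tool_rot: [0.694, 0.71, -0.086, -0.084]
ft_force: [-0.1, -0.3, -1.6]
opening: 5.6
```

Run:
```python
from h import *
from bench import arm
rows([646,58.7],0,1)
c=arm.camera('side'); crop(c,280,220,380,295,8,'s10.png')
```

```text
th 0.12 C [647.   58.8] pos [563.5 -46.3  65.2] yaw 1.27 roll -0.02 F [-0.1 -0.3 -1.6] t 9.57
[np.float64(-0.0), np.float64(-0.001), np.float64(0.0002)] turn x 0.1
```

View pics/s10.png

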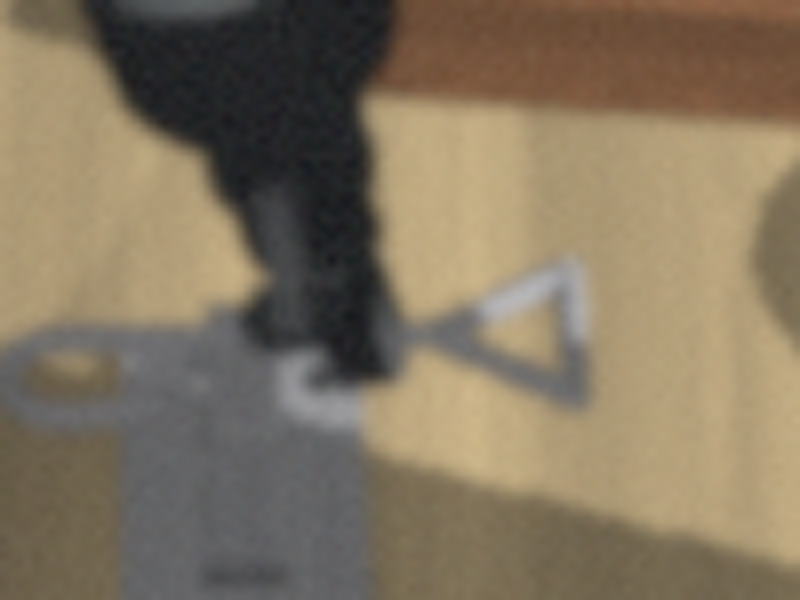

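The overlap is now cleared by about 5 mm (s≈48). Easing up.

step_arm --pt "0 -0.0003 -0.001 0 0 0 0" --pt "0 -0.0006 -0.002 0 0 0 0" --pt "0 -0.0008 -0.003 0 0 0 0" --pt "0 -0.001 -0.004 0 0 0 0" --pt "0 -0.001 -0.004 0 0 0 0"

```text
clock: 10.03
tool_pos: [563.5, -46.3, 69.6]
tool_rot: [0.694, 0.71, -0.086, -0.084]
ft_force: [0.3, -0.4, -1.9]
opening: 5.8
```

step_arm --pt "0 -0.0003 -0.001 0 0 0 0" --pt "0 -0.0006 -0.002 0 0 0 0" --pt "0 -0.0008 -0.003 0 0 0 0" --pt "0 -0.001 -0.004 0 0 0 0" --pt "0 -0.0012 -0.005 0 0 0 0"

```text
clock: 10.45
tool_pos: [563.5, -46.3, 74.9]
tool_rot: [0.694, 0.71, -0.086, -0.084]
ft_force: [-0.3, 1.4, -0.7]
opening: 5.4
```

Run:
```python
from h import *
from bench import arm
rows([647,118],0,1)
c=arm.camera('side'); crop(c,280,220,380,295,8,'s11.png')
```

```text
th 0.14 C [647.   68.6] pos [563.5 -46.3  74.9] yaw 1.27 roll -0.02 F [-0.3  1.4 -0.7] t 10.45
[np.float64(-0.0), np.float64(-0.0119), np.float64(-0.0482)] turn x 0.1
```

View pics/s11.png

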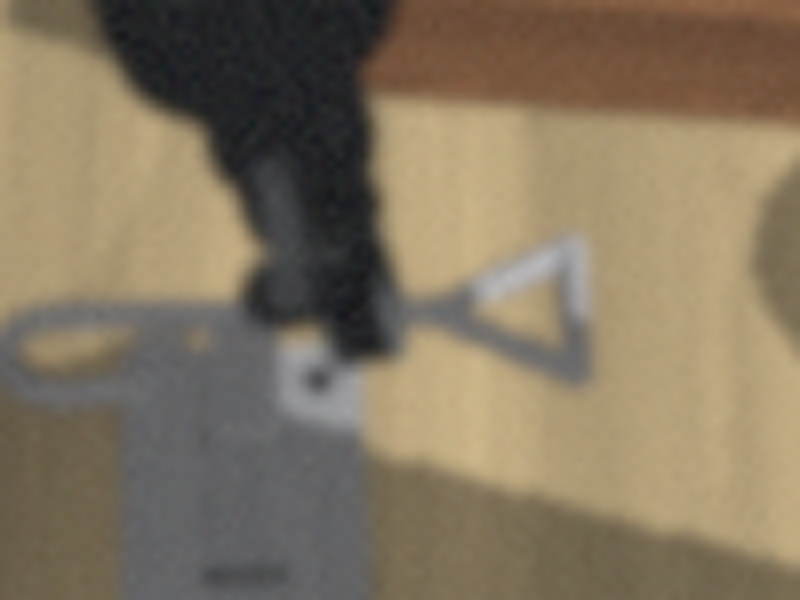

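It rises freely with no force, and the plate hasn't moved. Continuing up.

step_arm --pt "0 -0.002 -0.008 0 0 0 0" --pt "0 -0.004 -0.016 0 0 0 0" --pt "0 -0.006 -0.026 0 0 0 0" --pt "0 -0.009 -0.038 0 0 0 0" --pt "0 -0.0125 -0.05 0 0 0 0" --pt "0 -0.016 -0.064 0 0 0 0" --pt "0 -0.019 -0.076 0 0 0 0" --pt "0 -0.02 -0.08 0 0 0 0"

```text
clock: 11.17
tool_pos: [565.0, -46.6, 160.8]
tool_rot: [0.694, 0.71, -0.085, -0.082]
ft_force: [1.1, -0.0, -1.3]
opening: 5.4
```

Run:
```python
from h import *
from bench import arm
rows([647,118],0,1)
ims=[]
for n,w in(('side',(270,190,390,310)),('top',(250,180,370,300))):
    c=arm.camera(n); np.savez('pics/'+n+'12.npz',**c);ims.append(overlay(c,[],*w,3.3))
cv2.imwrite('pics/o12.png',np.hstack(ims))
```

```text
th 0.42 C [648.5 154.9] pos [565.  -46.6 160.8] yaw 1.27 roll -0.08 F [ 1.1 -0.  -1.3] t 11.17
[np.float64(0.0001), np.float64(0.0071), np.float64(0.0356)] turn x 0.4
```

View pics/o12.png

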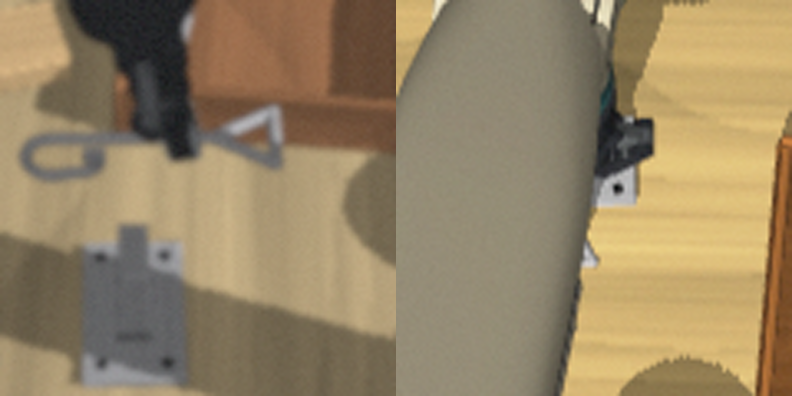

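The hook is free: in the side view its ring is at (60,155) above the plate, which still stands at (135,310). Next I'll check the bin poses by overlay.

Run:
```python
from h import *
t=correct(load('top0'));s=correct(load('side0'))
B=[(T(503,-314,0,R.from_euler('z',-3,degrees=True)),BIN,(0,0,255)),(T(529,343,0,R.from_euler('z',6.7,degrees=True)),BIN,(0,255,0))]
a=overlay(t,B[:1],350,210,465,325,3.4);b=overlay(t,B[1:],85,195,200,310,3.4)
cv2.imwrite('pics/o13.png',np.hstack([a,b]))
a=overlay(s,B[:1],290,150,410,245,3.3);b=overlay(s,B[1:],265,380,415,480,2.6)
h=max(a.shape[0],b.shape[0]);p=lambda i:np.vstack([i,np.zeros((h-i.shape[0],i.shape[1],3),np.uint8)])
cv2.imwrite('pics/o14.png',np.hstack([p(a),p(b)]))
```

```text
(no output)
```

View pics/o13.png

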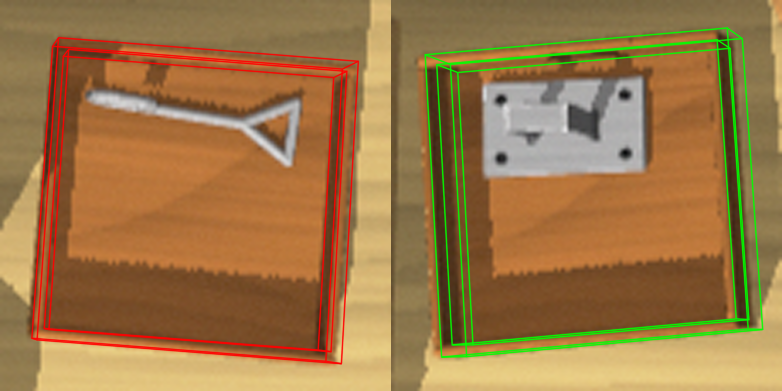

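View pics/o14.png

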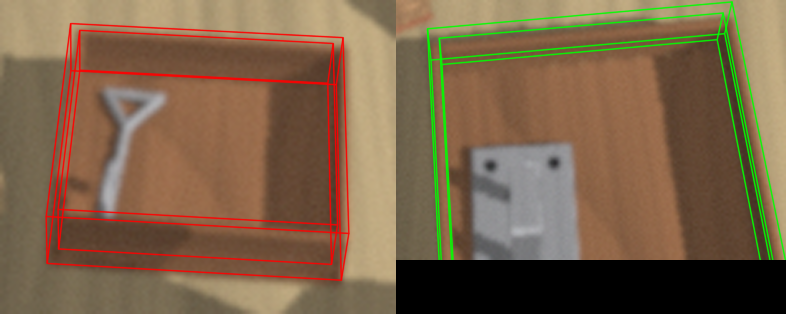

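```bash
cat >> h.py <<'E'
BH=T(503,-312.5,0,R.from_euler('z',-3.3,degrees=True)); BP=T(529,346,0,R.from_euler('z',6.7,degrees=True))
def inb(B,x,y,z): return (B@np.array([x,y,z,1]))[:3]
E
python3 - <<'E'
from h import *
print(inb(BH,-52,13,16.5))
rel(inb(BH,-52,13,130),hookgrip(-93.3,0))
E
```

```text
[ 451.83455789 -296.52822698   16.5       ]
pos [564.6 -46.5 159.3] F [-0.   0.3 -0. ] op 5.5 t 11.27 q [-0.17  0.38 -0.06  1.36 -0.05 -0.19]
shift [-0.2475 -0.1079  0.0566] turn [-10.3  11.3  94.1]
```

step_arm --pt "-0.018 -0.008 0.0 -0.8 0.9 7 0" --pt "-0.036 -0.016 0.002 -1.5 1.7 14 0" --pt "-0.054 -0.024 0.004 -2.3 2.5 21 0" --pt "-0.072 -0.032 0.008 -3 3.4 28 0" --pt "-0.09 -0.04 0.012 -3.8 4.2 35 0" --pt "-0.108 -0.048 0.016 -4.6 5 42 0" --pt "-0.126 -0.056 0.02 -5.3 5.8 49 0" --pt "-0.144 -0.063 0.025 -6 6.7 56 0"

```text
clock: 11.93
tool_pos: [499.5, -192.5, 149.2]
tool_rot: [0.954, 0.296, -0.04, -0.038]
ft_force: [0.4, -0.1, -0.8]
opening: 5.7
```

Run:
```python
from h import *
rel(inb(BH,-52,13,120),hookgrip(-93.3,0))
```

```text
pos [ 499.5 -192.5  149.2] F [ 0.4 -0.1 -0.8] op 5.7 t 11.93 q [-0.49  0.25 -0.24  1.18 -0.    0.48]
shift [-0.0966  0.0616  0.0286] turn [-4.3  4.7 37.7]
```

step_arm --pt "-0.016 0.01 0.004 -0.7 0.8 6.3 0" --pt "-0.032 0.02 0.008 -1.4 1.6 12.6 0" --pt "-0.048 0.03 0.013 -2.1 2.4 19 0" --pt "-0.065 0.041 0.018 -2.9 3.2 25 0" --pt "-0.081 0.052 0.024 -3.6 4 32 0" --pt "-0.097 0.062 0.029 -4.3 4.7 37.7 0" --pt "-0.097 0.062 0.029 -4.3 4.7 37.7 0" --pt "-0.097 0.062 0.029 -4.3 4.7 37.7 0"

```text
clock: 12.6
tool_pos: [450.4, -296.7, 118.5]
tool_rot: [1.0, -0.029, -0.001, -0.001]
ft_force: [0.8, 0.1, -0.1]
opening: 5.3
```

Run:
```python
from h import *
from bench import arm
rel(inb(BH,-52,13,40),hookgrip(-93.3,0))
ims=[]
for n,w in(('side',(280,110,420,250)),('top',(340,205,480,345))):
    c=arm.camera(n); np.savez('pics/'+n+'15.npz',**c);ims.append(overlay(c,[],*w,2.85))
cv2.imwrite('pics/o15.png',np.hstack(ims))
```

```text
pos [ 450.4 -296.7  118.5] F [ 0.8  0.1 -0.1] op 5.3 t 12.6 q [-0.7   0.21 -0.36  1.   -0.    0.93]
shift [ 0.0016 -0.0001  0.0785] turn [-0.1  0.1  0. ]
```

View pics/o15.png

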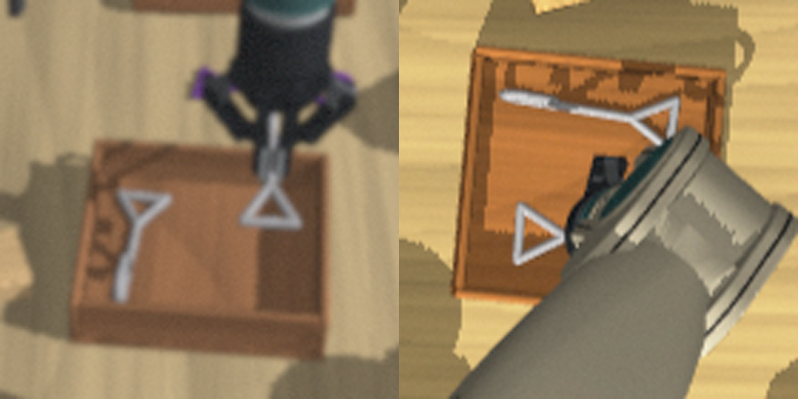

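The hook is over the free half, with its eye at (535,235) clear of the left wall at (475,230). Lowering it.

step_arm --pt "0.001 0 0.012 0 0 0 0" --pt "0.001 0 0.026 0 0 0 0" --pt "0.001 0 0.04 0 0 0 0" --pt "0.001 0 0.054 0 0 0 0" --pt "0.001 0 0.068 0 0 0 0" --pt "0.001 0 0.08 0 0 0 0" --pt "0.001 0 0.09 0 0 0 0" --pt "0.001 0 0.092 0 0 0 0"

```text
clock: 13.37
tool_pos: [451.7, -294.6, 24.9]
tool_rot: [1.0, -0.027, -0.002, -0.002]
ft_force: [-0.5, 0.2, -1.9]
opening: 5.4
```

step_arm --pt "0 0 0.0015 0 0 0 0" --pt "0 0 0.003 0 0 0 0" --pt "0 0 0.005 0 0 0 0" --pt "0 0 0.005 0 0 0 0"

```text
clock: 13.7
tool_pos: [452.0, -294.7, 20.1]
tool_rot: [1.0, -0.027, -0.002, -0.002]
ft_force: [-0.4, -0.2, -1.2]
opening: 5.4
```

Run:
```python
from h import *
from bench import arm
rel(inb(BH,-52,13,16.5),hookgrip(-93.3,0))
ims=[]
for n,w in(('side',(310,150,410,250)),('top',(355,215,460,320))):
    c=arm.camera(n); np.savez('pics/'+n+'16.npz',**c);ims.append(cv2.resize(overlay(c,[],*w,4),(400,400)))
cv2.imwrite('pics/o16.png',np.hstack(ims))
```

```text
pos [ 452.  -294.7   20.1] F [-0.4 -0.2 -1.2] op 5.4 t 13.7 q [-0.7   0.33 -0.45  0.8   0.    0.93]
shift [-0.      0.0018  0.0036] turn [-0.2  0.2  0.2]
```

View pics/o16.png

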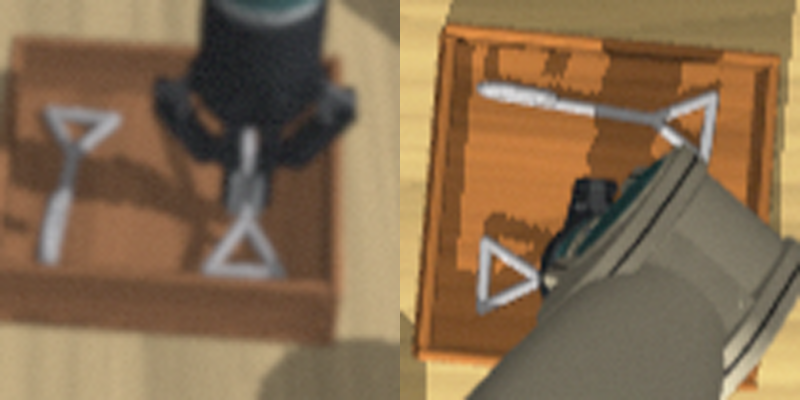

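step_arm --pt "0 0 0.0008 0 0 0 0" --pt "0 0 0.0015 0 0 0 0" --pt "0 0 0.0015 0 0 0 0"

```text
clock: 14.05
tool_pos: [452.1, -295.0, 19.1]
tool_rot: [1.0, -0.027, -0.001, -0.001]
ft_force: [0.8, -0.1, -2.1]
opening: 5.7
```

step_arm --pt "0 0 0.0008 0 0 0 0" --pt "0 0 0.0013 0 0 0 0" --pt "0 0 0.0013 0 0 0 0"

```text
clock: 14.3
tool_pos: [452.0, -295.0, 17.6]
tool_rot: [1.0, -0.027, -0.002, -0.001]
ft_force: [-0.1, 0.2, -1.7]
opening: 5.5
```

step_arm --pt "0 0 0.001 0 0 0 0" --pt "0 0 0.001 0 0 0 0" --pt "0 0 0.001 0 0 0 0"

```text
clock: 14.55
tool_pos: [452.1, -295.0, 16.7]
tool_rot: [1.0, -0.027, -0.002, -0.001]
ft_force: [-1.8, 0.5, -0.3]
opening: 5.4
```

step_arm --pt "0 0 0.001 0 0 0 0" --pt "0 0 0.001 0 0 0 0" --pt "0 0 0.001 0 0 0 0"

```text
clock: 14.8
tool_pos: [452.3, -295.0, 15.8]
tool_rot: [1.0, -0.027, -0.001, -0.001]
ft_force: [0.6, 1.0, 1.2]
opening: 5.3
```

step_arm --pt "0 0 0.001 0 0 0 0" --pt "0 0 0.001 0 0 0 0" --pt "0 0 0.001 0 0 0 0"

```text
clock: 15.05
tool_pos: [452.7, -294.9, 15.2]
tool_rot: [1.0, -0.027, -0.001, -0.001]
ft_force: [1.1, 2.6, 3.9]
opening: 5.5
```

step_arm --pt "0 0 0.0003 0 0 0 0.009" --pt "0 0 0 0 0 0 0.012" --pt "0 0 0 0 0 0 0.018" --pt "0 0 0 0 0 0 0.024" --pt "0 0 0 0 0 0 0.03"

```text
clock: 15.47
tool_pos: [452.5, -295.0, 15.0]
tool_rot: [1.0, -0.027, -0.001, -0.001]
ft_force: [0.8, 0.7, 0.1]
opening: 29.7
```

Run:
```python
from h import *
from bench import arm
rel(inb(BH,-52,13,130),hookgrip(-93.3,0))
ims=[]
for n,w in(('side',(310,150,410,250)),('top',(355,215,460,320))):
    c=arm.camera(n); np.savez('pics/'+n+'17.npz',**c);ims.append(cv2.resize(overlay(c,[],*w,4),(400,400)))
cv2.imwrite('pics/o17.png',np.hstack(ims))
```

```text
pos [ 452.5 -295.    15. ] F [0.8 0.7 0.1] op 29.7 t 15.47 q [-0.7   0.34 -0.45  0.78  0.    0.93]
shift [-0.0009  0.0013 -0.115 ] turn [-0.2  0.1  0.2]
```

View pics/o17.png

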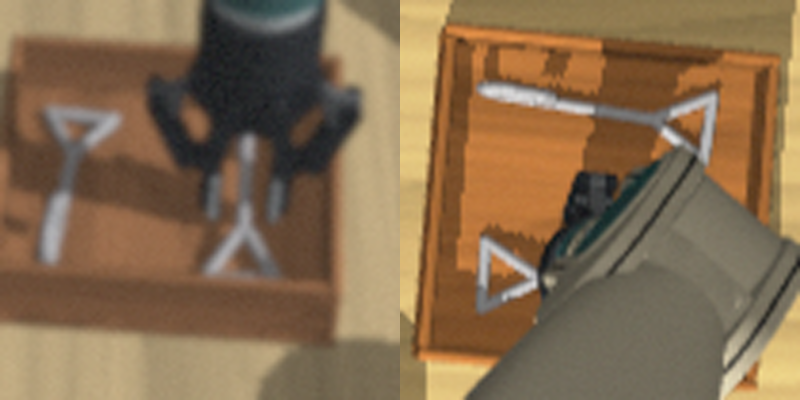

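The fingers are clear on both sides of the shank and the hook is lying down. Retreating straight up.

step_arm --pt "0 0 -0.01 0 0 0 0.03" --pt "0 0 -0.025 0 0 0 0.03" --pt "0 0 -0.05 0 0 0 0.03" --pt "0 0 -0.08 0 0 0 0.03" --pt "0 0 -0.11 0 0 0 0.04" --pt "0 0 -0.14 0 0 0 0.06" --pt "0 0 -0.16 0 0 0 0.08" --pt "0 0 -0.17 0 0 0 0.08"

```text
clock: 16.23
tool_pos: [454.5, -296.8, 189.5]
tool_rot: [1.0, -0.027, 0.002, 0.001]
ft_force: [-0.6, 0.3, -0.1]
opening: 74.6
```

Run:
```python
from h import *
from bench import arm
rel([597,-39,180],hookgrip(2,0))
ims=[]
for n,w in(('side',(280,120,420,320)),('top',(260,180,480,320))):
    c=arm.camera(n); np.savez('pics/'+n+'18.npz',**c)
    c0=correct(load(n+'0'))|{'frame':c['frame']}
    o=overlay(c0,[(T(597,-39,0,R.from_euler('z',2,degrees=True)),PL,(0,0,255))],*w,2.9 if n=='side' else 1.75); ims.append(o)
h=max(i.shape[0] for i in ims)
cv2.imwrite('pics/o18.png',np.hstack([np.vstack([i,np.zeros((h-i.shape[0],i.shape[1],3),np.uint8)]) for i in ims]))
```

```text
pos [ 454.5 -296.8  189.5] F [-0.6  0.3 -0.1] op 74.6 t 16.23 q [-0.7   0.16 -0.27  1.14  0.    0.93]
shift [ 0.1283 -0.2651  0.0096] turn [  0.2  -0.1 -95.1]
```

View pics/o18.png

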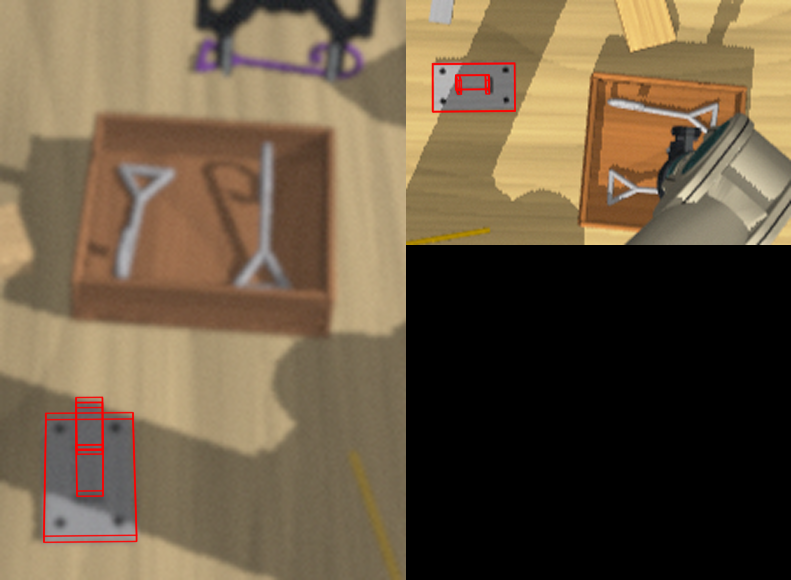

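The hook rests on its eye and ring in the free half (side view (265,215)), and the plate hasn't moved. Next, the plate.

step_arm --pt "0.128 -0.265 0 0.2 -0.1 -95 0.08" --pt "0.128 -0.265 0 0.2 -0.1 -95 0.08" --pt "0.128 -0.265 0 0.2 -0.1 -95 0.08" --pt "0.128 -0.265 0 0.2 -0.1 -95 0.08" --pt "0.128 -0.265 0 0.2 -0.1 -95 0.08" --pt "0.128 -0.265 0 0.2 -0.1 -95 0.08" --pt "0.128 -0.265 0 0.2 -0.1 -95 0.08" --pt "0.128 -0.265 0 0.2 -0.1 -95 0.08"

```text
clock: 17.0
tool_pos: [597.8, -32.9, 185.6]
tool_rot: [0.887, 0.461, -0.0, -0.003]
ft_force: [-0.3, -0.5, 0.1]
opening: 79.9
```

Run:
```python
from h import *
rel([597,-39,160],hookgrip(2,0))
```

```text
pos [597.8 -32.9 185.6] F [-0.3 -0.5  0.1] op 79.9 t 17.0 q [-0.16  0.26 -0.15  1.17  0.    0.45]
shift [-0.0055  0.003   0.0256] turn [ -0.3  -0.2 -37.1]
```

step_arm --pt "-0.0055 0.003 0.026 -0.3 -0.2 -37 0.08" --pt "-0.0055 0.003 0.026 -0.3 -0.2 -37 0.08" --pt "-0.0055 0.003 0.026 -0.3 -0.2 -37 0.08" --pt "-0.0055 0.003 0.026 -0.3 -0.2 -37 0.08" --pt "-0.0055 0.003 0.026 -0.3 -0.2 -37 0.08" --pt "-0.0055 0.003 0.026 -0.3 -0.2 -37 0.08" --pt "-0.0055 0.003 0.026 -0.3 -0.2 -37 0.08"

```text
clock: 17.58
tool_pos: [595.3, -38.7, 157.1]
tool_rot: [0.695, 0.719, -0.001, -0.002]
ft_force: [0.3, 1.0, -0.1]
opening: 79.8
```

Run:
```python
from h import *
from bench import arm
rel([597,-39,32],hookgrip(2,0))
c=arm.camera('side'); st=arm.read_state()
c0=correct(load('side0'))|{'frame':c['frame']}
M=T(*st['tool_pos'],R.from_quat(st['tool_rot']))
o=overlay(c0,[(M,box(-40,40,-11,11,-30,-12),(0,255,0)),(T(597,-39,0,R.from_euler('z',2,degrees=True)),PL,(0,0,255))],260,170,390,315,4); cv2.imwrite('pics/o19.png',o)
```

```text
pos [595.3 -38.7 157.1] F [ 0.3  1.  -0.1] op 79.8 t 17.58 q [-0.17  0.28 -0.19  1.11  0.   -0.21]
shift [-0.0005  0.0021  0.1251] turn [-0.2 -0.  -0. ]
```

View pics/o19.png

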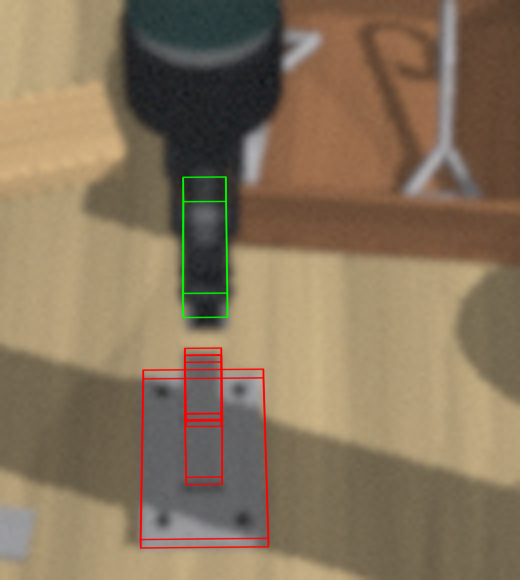

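step_arm --pt "-0.0005 0.002 0.02 0 0 0 0.08" --pt "-0.0005 0.002 0.04 0 0 0 0.08" --pt "-0.0005 0.002 0.06 0 0 0 0.08" --pt "-0.0005 0.002 0.08 0 0 0 0.08" --pt "-0.0005 0.002 0.1 0 0 0 0.08" --pt "-0.0005 0.002 0.117 0 0 0 0.08" --pt "-0.0005 0.002 0.13 0 0 0 0.08" --pt "-0.0005 0.002 0.135 0 0 0 0.08"

```text
clock: 18.3
tool_pos: [594.2, -38.6, 19.0]
tool_rot: [0.696, 0.718, -0.003, -0.004]
ft_force: [-0.0, 0.3, -0.1]
opening: 79.9
```

step_arm --pt "0 0 0 0 0 0 0.08"

```text
clock: 18.38
tool_pos: [592.9, -38.4, 17.3]
tool_rot: [0.696, 0.718, -0.003, -0.005]
ft_force: [-0.1, 0.0, 0.9]
opening: 79.9
```

Run:
```python
from h import *
from bench import arm
rel([597,-39,22],hookgrip(2,0))
c=arm.camera('side'); crop(c,270,210,380,310,5,'s20.png')
```

```text
pos [592.9 -38.4  17.3] F [-0.1  0.   0.9] op 79.9 t 18.38 q [-0.17  0.42 -0.32  0.84  0.   -0.2 ]
shift [-0.0007  0.004  -0.0048] turn [-0.7 -0.1 -0.2]
```

View pics/s20.png

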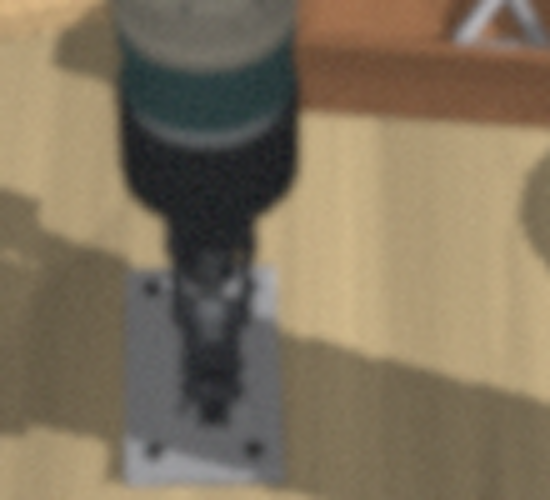

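step_arm --pt "-0.0006 0.004 -0.004 -0.6 0 0 0.075" --pt "-0.0006 0.004 -0.005 -0.7 0 0 0.07" --pt "-0.0006 0.004 -0.005 -0.7 0 0 0.062"

```text
clock: 18.68
tool_pos: [598.0, -39.1, 23.9]
tool_rot: [0.696, 0.718, 0.002, 0.0]
ft_force: [-1.3, 0.5, -0.6]
opening: 62.0
```

step_arm --pt "0 0 0 0 0 0 0.056" --pt "0 0 0 0 0 0 0.052" --pt "0 0 0 0 0 0 0.049" --pt "0 0 0 0 0 0 0.046" --pt "0 0 0 0 0 0 0.04" --pt "0 0 0 0 0 0 0.03" --force 80

```text
clock: 19.18
tool_pos: [598.5, -38.9, 24.7]
tool_rot: [0.696, 0.718, 0.002, 0.0]
ft_force: [-1.1, 1.6, 5.7]
opening: 45.1
```

Run:
```python
from h import *
rel([597,-39,22],hookgrip(2,0))
```

```text
pos [598.5 -38.9  24.7] F [-1.1  1.6  5.7] op 45.1 t 19.18 q [-0.17  0.41 -0.32  0.84  0.   -0.2 ]
shift [-0.0001 -0.0015  0.0027] turn [ 0.2 -0.1 -0.2]
```

step_arm --pt "0 0 -0.002 0 0 0 0.03" --pt "0 0 -0.006 0 0 0 0.03" --pt "0 0 -0.012 0 0 0 0.03" --pt "0 0 -0.02 0 0 0 0.03" --pt "0 0 -0.03 0 0 0 0.03" --pt "0 0 -0.03 0 0 0 0.03" --force 100

```text
clock: 19.68
tool_pos: [600.1, -39.3, 57.1]
tool_rot: [0.696, 0.718, 0.003, 0.002]
ft_force: [1.2, -0.4, -5.0]
opening: 44.4
```

Run:
```python
from h import *
from bench import arm
print(inb(BP,-51,0,0))
rel([*inb(BP,-51,0,140)[:2],150],hookgrip(6.7,0))
c=arm.camera('side'); crop(c,270,200,380,310,5,'s21.png')
```

```text
[478.34829687 340.04979241   0.        ]
pos [600.1 -39.3  57.1] F [ 1.2 -0.4 -5. ] op 44.4 t 19.68 q [-0.17  0.37 -0.29  0.9   0.   -0.21]
shift [ 0.3831 -0.1093 -0.0931] turn [ 0.4 -0.1 -4.9]
```

View pics/s21.png

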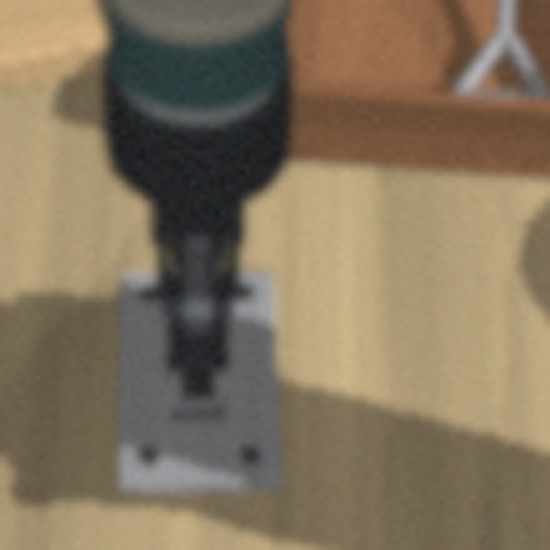

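The plate is lifted (bottom edge at (200,490), weight about 5 N). Moving to the plates bin.

step_arm --pt "0 0 -0.025 0 0 0 0.03" --pt "0.01 -0.003 -0.055 0 0 0 0.03" --pt "0.03 -0.01 -0.08 0 0 -0.5 0.03" --pt "0.06 -0.018 -0.093 0 0 -1 0.03" --pt "0.095 -0.028 -0.093 0 0 -1.5 0.03" --pt "0.13 -0.038 -0.093 0 0 -2 0.03" --pt "0.165 -0.048 -0.093 0 0 -2.5 0.03" --pt "0.2 -0.058 -0.093 0 0 -3 0.03"

```text
clock: 20.4
tool_pos: [534.2, 159.9, 149.4]
tool_rot: [0.677, 0.736, 0.003, 0.002]
ft_force: [0.6, 0.6, -5.9]
opening: 45.1
```

Run:
```python
from h import *
rel([*inb(BP,-54,0,140)[:2],140],hookgrip(6.7,0))
```

```text
pos [534.2 159.9 149.4] F [ 0.6  0.6 -5.9] op 45.1 t 20.4 q [ 0.17  0.21 -0.29  1.06  0.    0.09]
shift [ 0.184  -0.0438  0.0093] turn [ 0.4 -0.1 -1.9]
```

step_arm --pt "0.035 -0.008 0.001 0.1 0 -0.4 0.03" --pt "0.07 -0.016 0.002 0.2 0 -0.8 0.03" --pt "0.105 -0.025 0.003 0.3 0 -1.2 0.03" --pt "0.14 -0.033 0.004 0.4 -0.1 -1.5 0.03" --pt "0.165 -0.039 0.005 0.4 -0.1 -1.8 0.03" --pt "0.184 -0.044 0.005 0.4 -0.1 -1.9 0.03" --pt "0.184 -0.044 0.005 0.4 -0.1 -1.9 0.03" --pt "0.184 -0.044 0.005 0.4 -0.1 -1.9 0.03"

```text
clock: 21.07
tool_pos: [474.3, 340.4, 144.0]
tool_rot: [0.664, 0.748, -0.0, 0.001]
ft_force: [0.5, -0.0, -6.4]
opening: 44.9
```

Run:
```python
from h import *
from bench import arm
rel([*inb(BP,-54,0,140)[:2],80],hookgrip(6.7,0))
ims=[]
for n,w in(('side',(240,330,430,480)),('top',(85,190,235,320))):
    c=arm.camera(n); np.savez('pics/'+n+'22.npz',**c);ims.append(cv2.resize(overlay(c,[],*w,4),None,fx=.6,fy=.6,interpolation=cv2.INTER_AREA))
h=max(i.shape[0] for i in ims)
o=np.hstack([np.vstack([i,np.zeros((h-i.shape[0],i.shape[1],3),np.uint8)]) for i in ims]);print(o.shape);cv2.imwrite('pics/o22.png',o[:,:800])
```

```text
pos [474.3 340.4 144. ] F [ 0.5 -0.  -6.4] op 44.9 t 21.07 q [ 0.51  0.26 -0.23  1.07 -0.    0.39]
shift [-0.0007  0.0009  0.064 ] turn [0.  0.1 0.1]
(360, 816, 3)
```

View pics/o22.png

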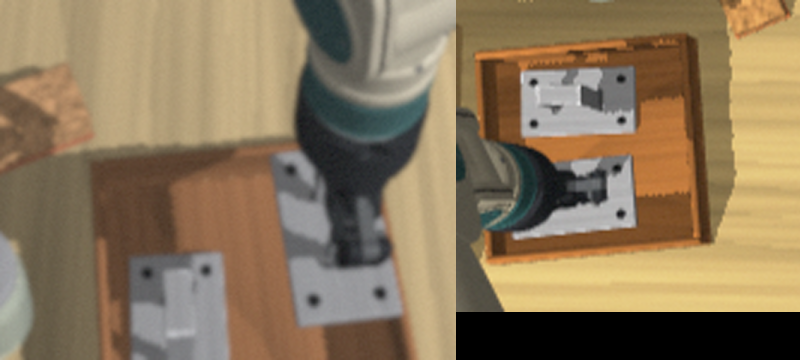

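The plate is over the free half, with its edges at (515–635, 160–240) in the top view. Lowering it.

step_arm --pt "-0.0007 0.001 0.014 0 0 0 0.03" --pt "-0.0007 0.001 0.03 0 0 0 0.03" --pt "-0.0007 0.001 0.046 0 0 0 0.03" --pt "-0.0007 0.001 0.062 0 0 0 0.03" --pt "-0.0007 0.001 0.076 0 0 0 0.03" --pt "-0.0007 0.001 0.088 0 0 0 0.03" --pt "-0.0007 0.001 0.096 0 0 0 0.03" --pt "-0.0007 0.001 0.098 0 0 0 0.03"

```text
clock: 21.83
tool_pos: [475.3, 337.0, 44.4]
tool_rot: [0.665, 0.747, -0.002, 0.0]
ft_force: [-1.1, -0.0, -6.0]
opening: 44.8
```

Run:
```python
from h import *
from bench import arm
rel([*inb(BP,-54,0,140)[:2],35],hookgrip(6.7,0))
ims=[]
for n,w in(('side',(300,360,430,480)),('top',(85,190,215,310))):
    c=arm.camera(n); np.savez('pics/'+n+'23.npz',**c);ims.append(cv2.resize(overlay(c,[],*w,4),None,fx=.75,fy=.75,interpolation=cv2.INTER_AREA))
cv2.imwrite('pics/o23.png',np.hstack(ims))
```

```text
pos [475.3 337.   44.4] F [-1.1 -0.  -6. ] op 44.8 t 21.83 q [ 0.51  0.37 -0.33  0.88 -0.    0.39]
shift [0.0027 0.0004 0.0094] turn [-0.2  0.2 -0.1]
```

View pics/o23.png

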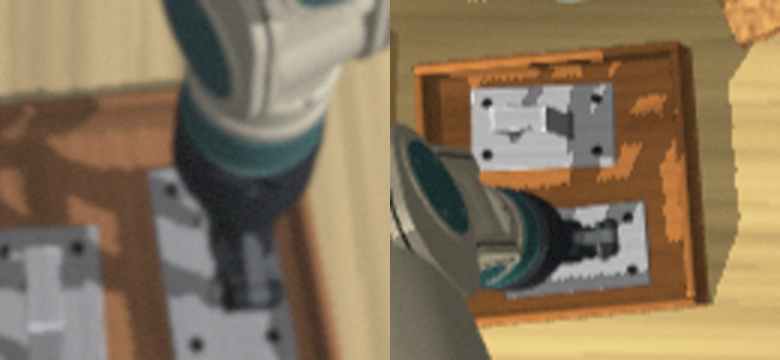

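step_arm --pt "0 0 0.002 0 0 0 0.03" --pt "0 0 0.004 0 0 0 0.03" --pt "0 0 0.006 0 0 0 0.03" --pt "0 0 0.008 0 0 0 0.03" --pt "0 0 0.0085 0 0 0 0.03"

```text
clock: 22.35
tool_pos: [476.0, 337.8, 37.2]
tool_rot: [0.665, 0.747, -0.001, 0.001]
ft_force: [0.3, -0.8, -6.1]
opening: 45.0
```

step_arm --pt "0 0 0.0008 0 0 0 0.03" --pt "0 0 0.0012 0 0 0 0.03" --pt "0 0 0.0012 0 0 0 0.03"

```text
clock: 22.6
tool_pos: [475.9, 337.8, 35.9]
tool_rot: [0.665, 0.747, -0.001, 0.0]
ft_force: [-0.1, -0.6, -7.1]
opening: 45.0
```

step_arm --pt "0 0 0.0008 0 0 0 0.03" --pt "0 0 0.001 0 0 0 0.03" --pt "0 0 0.001 0 0 0 0.03"

```text
clock: 22.85
tool_pos: [475.8, 337.8, 34.9]
tool_rot: [0.665, 0.747, -0.001, 0.0]
ft_force: [-0.6, -0.4, -7.3]
opening: 45.1
```

step_arm --pt "0 0 0.0008 0 0 0 0.03" --pt "0 0 0.001 0 0 0 0.03" --pt "0 0 0.001 0 0 0 0.03"

```text
clock: 23.1
tool_pos: [475.8, 337.8, 33.8]
tool_rot: [0.665, 0.747, -0.001, 0.0]
ft_force: [-0.4, 0.0, -6.2]
opening: 44.7
```

step_arm --pt "0 0 0.0008 0 0 0 0.03" --pt "0 0 0.001 0 0 0 0.03" --pt "0 0 0.001 0 0 0 0.03"

```text
clock: 23.35
tool_pos: [475.9, 337.9, 33.1]
tool_rot: [0.665, 0.747, -0.001, 0.001]
ft_force: [-0.1, -0.4, -3.6]
opening: 44.7
```

step_arm --pt "0 0 0.0008 0 0 0 0.03" --pt "0 0 0.001 0 0 0 0.03" --pt "0 0 0.001 0 0 0 0.03"

```text
clock: 23.6
tool_pos: [475.9, 337.8, 33.0]
tool_rot: [0.665, 0.747, -0.001, 0.001]
ft_force: [-4.0, -3.8, 4.3]
opening: 44.7
```

The plate is seated, with its weight on the bin floor. Releasing.

step_arm --pt "0 0 -0.0003 0 0 0 0.048" --pt "0 0 -0.0003 0 0 0 0.052" --pt "0 0 -0.0003 0 0 0 0.058" --pt "0 0 -0.0003 0 0 0 0.066" --pt "0 0 -0.0003 0 0 0 0.072"

```text
clock: 24.02
tool_pos: [476.4, 338.1, 33.5]
tool_rot: [0.665, 0.747, -0.0, 0.001]
ft_force: [0.8, 0.3, 0.3]
opening: 71.9
```

step_arm --pt "0 0 -0.005 0 0 0 0.072" --pt "0 0 -0.015 0 0 0 0.072" --pt "0 0 -0.03 0 0 0 0.072" --pt "0 0 -0.05 0 0 0 0.072" --pt "0 0 -0.075 0 0 0 0.072" --pt "0 0 -0.105 0 0 0 0.072" --pt "0 0 -0.135 0 0 0 0.072" --pt "0 0 -0.16 0 0 0 0.072"

```text
clock: 24.68
tool_pos: [476.9, 338.7, 196.9]
tool_rot: [0.665, 0.747, 0.001, 0.001]
ft_force: [1.0, -0.3, -1.4]
opening: 72.4
```

step_arm --pt "-0.03 -0.03 -0.03 0 0 0 0.072" --pt "-0.06 -0.06 -0.05 0 0 0 0.072" --pt "-0.1 -0.08 -0.06 0 0 0 0.072" --pt "-0.14 -0.08 -0.06 0 0 0 0.072" --pt "-0.18 -0.08 -0.06 0 0 0 0.072" --pt "-0.2 -0.08 -0.06 0 0 0 0.072" --pt "-0.2 -0.08 -0.06 0 0 0 0.072"

```text
clock: 25.27
tool_pos: [420.7, 126.3, 258.4]
tool_rot: [0.667, 0.745, 0.001, 0.003]
ft_force: [0.8, -0.1, 0.4]
opening: 71.8
```

Run:
```python
from h import *
from bench import arm
for n in('side','top'):
    c=arm.camera(n); np.savez('pics/'+n+'24.npz',**c);cv2.imwrite(f'pics/{n}24.png',c['frame'][:,:,::-1])
print(arm.read_state()['joint_positions'])
```

```text
[ 1.52368055e-01 -7.39220888e-02 -3.61459724e-01  1.27839208e+00
 -1.48222904e-04  3.98413238e-02]
```

View pics/side24.png

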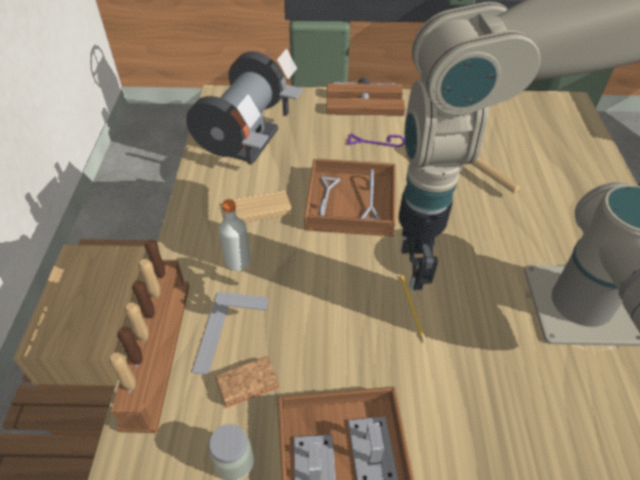

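View pics/top24.png

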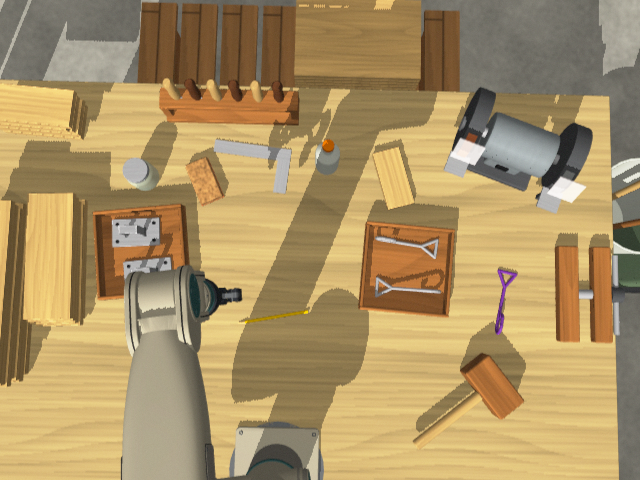

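Both parts are in their bins: the hook at (407,287) and the plate at (148,268) in the top view. Nothing else has moved. One depth check before I hand in.

Run:
```python
from h import *
s0=correct(load('side0'));s=s0|{'range_z':load('side24')['range_z']};W=cloud(s)
t=correct(load('top0'))|{'range_z':load('top24')['range_z']};V=cloud(t)
for nm,B,M in(('H',BH,V),('P',BP,W)):
    q=(M.reshape(-1,3)-B[:3,3])@B[:3,:3]; q=q[np.isfinite(q[:,0])&(abs(q[:,0])<98)&(abs(q[:,1])<98)&(q[:,0]<0)]
    for lo,hi in((13,20),(20,60),(70,95)):
        k=q[(q[:,2]>lo)&(q[:,2]<hi)]; print(nm,lo,hi,len(k),k.min(0).round() if len(k) else '',k.max(0).round() if len(k) else '',k.mean(0).round(1) if len(k) else '')
c=dict(s0);c['frame']=load('side24')['frame'];crop(c,270,380,420,480,5,'s25.png')
```

```text
H 13 20 208 [-98. -97.  13.] [-1. 95. 20.] [-48.8  23.2  15.4]
H 20 60 210 [-74. -87.  20.] [-27.  73.  54.] [-51.3  -8.7  34.9]
H 70 95 0   
P 13 20 1911 [-98. -98.  13.] [-0. 54. 20.] [-51.6  -3.2  16.1]
P 20 60 570 [-98. -98.  20.] [-1. 45. 60.] [-49.3 -68.1  37.2]
P 70 95 344 [-64. -25.  70.] [-43.  23.  83.] [-52.8   0.7  78.5]
```

View pics/s25.png

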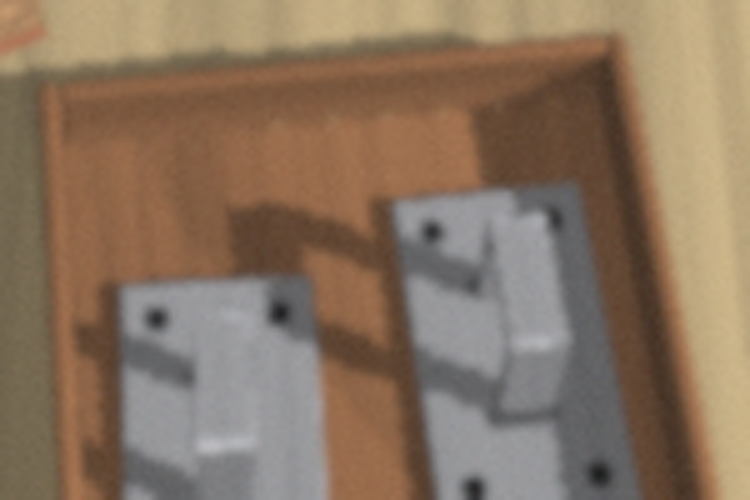

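The plate lies base down: its top face measures about 16 mm and its strap about 79 mm, as expected on an 8 mm floor. The hook is fully inside its bin.

```bash
python3 -c "
from bench import arm
print(arm.finish_job())"
```

```text
the job is handed in; nothing more can be done
None
```

The job is done and handed in at about 25 s of the 67 s allowed. I turned the hook level, slid it along its own +x, and lifted it off the bridge. The force stayed at or below about 4 N, and the plate stayed standing. The hook then went in the free half of the hooks bin, and the plate, base down, in the free half of the plates bin. Both were lowered onto the bin floor before I released them.

**Last checks:**
- **Plate:** depth readings put its base top at about 16 mm and its strap at about 79 mm, as expected for lying flat on the 8 mm floor.
- **Hook:** it lies inside its bin, resting on its eye and ring.
- **Everything else:** nothing else had visibly moved, the purple look-alike included, and the gripper was clear of everything.

**What disagreed:**
- The two cameras differed by a few mm in y on the plate and hook, so I worked from a middle value.
- The gripper read about 5.4 mm on the 8 mm bar, though the grip held.
- The hook sat a few mm from where I planned in the grip. I corrected for this by feeling for contact with the strap and by image scale.

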